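# Test the power modules on the bench tester

## Robot

A 6-joint arm with a two-finger parallel gripper is mounted at the origin on the work surface. World frame = base frame: x ahead of the robot, y to its left, z up, the work surface at z = 0. Lengths are in m, angles in rad, forces in N, time in s.
With the tool pointing down it reaches from about 0.425 to 0.95 m from the base axis. Payload 3.5 kg.
Tool frame: the origin (TCP) lies midway between the tips of the shut fingers; the grasp point (between the pads) lies 19 mm behind it; z points along the fingers, y is the line along which they close (so a half turn about z gives the same grasp; the last joint's range is limited). The gripper opens to 85 mm and grips with 20 to 120 N. Pads are 22 mm wide; open, the fingers measure 114 mm over their backs; the gripper's body (76 mm by 85 mm) begins 54 mm behind the grasp point. The pads swing forward as they close: fully open they stand 13 mm farther back than shut.
Start: joints at [0.964, 0.286, 1.577, -0, 1.279, -0.15], TCP at [0.298, 0.606, 0.231] pointing down, gripper open.
Joint ranges: [-2.77, 2.77], [-0.9, 2.22], [0.21, 2.48], [-1.53, 4.67], [0.24, 2.81], [-2.84, 2.84]. Speed limits (rad/s): [2.79, 2.79, 3.14, 3.14, 3.14, 3.14].

## Interface

Orientations are given as a unit quaternion [x, y, z, w].
In Python, from plant import ctrl gives the robot as it stands.
- The arm moves only by the tool move_arm, never from a script. Its argument "plan" is a list of rows, each an object of numbers: "x", "y", "z": the shift along the tool's x, y, z in m; "yaw": the turn about the tool's z in rad; "fingers": the closure, from 0 (fully open) to 1 (shut). In form: [{"x": .., "y": .., "z": .., "yaw": .., "fingers": ..}, ...]. A call has 1 to 5 rows; each row is the pose to reach, as a shift and turn from the pose commanded when the call began, along the tool's axes at that moment; what a row does not reach only later rows make up. A row lasts 1/10 s, in which the tool goes at most 50 mm and 8.59 degrees, less where a joint would pass 70% of its speed; a pose out of reach is approached as far as the arm can. A call with a gripper value outside its range is refused whole. The fingers move at their own pace and stop on an object; "force" is the grip in N (left out, the last holds). Time passes only in rows, so rows that repeat a pose let the fingers close. It gives the time, the measured TCP pose, the force, the opening and the grip force at its end, in the units of the state.
- ctrl.get_state(): the state, without advancing time (a new reading comes with each control period).
- ctrl.read_camera(name): name is "side" or "top"; returns the picture (400x640x3 uint8, red, green, blue); there is no depth.
- ctrl.camera_model(name): a dict with "intrinsics" (3x3 intrinsics, pixels), "cam_to_world" (4x4, takes a point from camera to world coordinates). Camera axes: x right, y up, looking along -z (the intrinsics and any distortion apply to the point x, -y, -z); pixel columns grow to the right and rows downward; lengths in m; the calibration is good to about 2 mm. A picture is of the moment at which its call begins. camera_model takes no time and is no camera call.
- ctrl.sign_off(): hands the job in; it is judged then, once.
The state is a dict: "time": time; "qpos": joint angles; "dq": joint speeds; "joint_efforts": joint torques, N m; "eef_pos": TCP position; "tcp_rot": TCP orientation; "contact_force": force on the tool from outside, world axes, zero at the start; "wrist_torque": the same for the moment, N m; "opening": opening from 0.0 (shut) to 1.0 (fully open); "finger_force": force on a finger pad.
Only numpy, scipy, OpenCV 4.12 (cv2) and the standard library are available. Lean on these libraries where they do the work, as an engineer would, in place of code of your own. Each camera call takes 0.05 s, during which the arm holds its last target. There are 200 camera calls.

## Task

First turn the selector knob to off, with the test plate still empty. Then take every full-size power module (two or three, the 58 by 37 mm bricks with the smooth metal top) out of the parts crate, lay each in a bay of the test plate and push it flush against both of that bay's stops; with all of them flush turn the selector to the two-dot mark and leave it there for five seconds. Turn it back to off before you lift any module, then lay the modules flat, metal face up, next to one another in the empty tray, leaving all other parts in the crate and the rest of the bench undisturbed.

Things in the scene. Friction and masses are not known exactly. Their poses are not given: they have to be found in the camera images.
- module1: a power module: plain rectangular brick 58 x 37 x 13 mm (x, y, z), about 70 g, black plastic with a 3 mm smooth aluminium top face and four small dark screw dots; origin at the centre of its underside, x along its length, z up through the metal face. Ends may be swapped. Two or three of these exist in a run (None when absent); each starts lying flat in the crate, at any place in it.
- module2: a power module: plain rectangular brick 58 x 37 x 13 mm (x, y, z), about 70 g, black plastic with a 3 mm smooth aluminium top face and four small dark screw dots; origin at the centre of its underside, x along its length, z up through the metal face. Ends may be swapped. Two or three of these exist in a run (None when absent); each starts lying flat in the crate, at any place in it.
- module3: a power module: plain rectangular brick 58 x 37 x 13 mm (x, y, z), about 70 g, black plastic with a 3 mm smooth aluminium top face and four small dark screw dots; origin at the centre of its underside, x along its length, z up through the metal face. Ends may be swapped. Two or three of these exist in a run (None when absent); each starts lying flat in the crate, at any place in it.
- crate: the parts crate: grey plastic open box with the mixed parts in it, fixed to the bench, 230 x 310 mm outside (x, y), walls 5 mm thick and 34 mm high, floor 5 mm thick; origin at the centre of its underside. It may stand on the robot's left or right; the tray stands on the other side.
- tray: the empty tray for tested modules: low steel tray with a black rubber floor, fixed to the bench, 230 x 310 mm outside (x, y), walls 5 mm thick and 18 mm high, floor 5 mm thick; origin at the centre of its underside.
- plate: the test plate: fixed aluminium plate 125 x 206 x 10 mm; origin at the centre of its underside, +x away from the robot. Far stop of all bays: a dark rail, near face at x = +45 mm, 8 mm thick. Side stops: three dark tabs, one on the +y side of each bay, at x = 28 to 45 mm, 6 mm thick in y. Both stand 10 mm high. Bay centres y = -56, 10, 76 mm, two flush brass strips in each.
- bay0 (a point): the first (lowest y) of the test plate's three bays along its +y. The point is on the plate's top face, where the centre of a module's underside lies when the module, its length along the plate's x, is flush against both stops of the bay: the far rail, 29 mm away in +x, and the bay's side tab, 18.5 mm away in +y. Axes as the plate's.
- bay1 (a point): the middle of the test plate's three bays along its +y. The point is on the plate's top face, where the centre of a module's underside lies when the module, its length along the plate's x, is flush against both stops of the bay: the far rail, 29 mm away in +x, and the bay's side tab, 18.5 mm away in +y. Axes as the plate's.
- bay2 (a point): the last (highest y) of the test plate's three bays along its +y. The point is on the plate's top face, where the centre of a module's underside lies when the module, its length along the plate's x, is flush against both stops of the bay: the far rail, 29 mm away in +x, and the bay's side tab, 18.5 mm away in +y. Axes as the plate's.
- unit: the selector unit: grey metal box 95 x 120 x 45 mm, fixed to the bench beyond the plate; origin at the centre of its underside; the knob is in the middle of its top. White marks round the knob: a short white line towards the unit's -x (off), then clockwise from above every 40 degrees one dot, two dots, three dots.
- selector (a joint): angle of the selector knob in rad, growing clockwise seen from above: 0 = off (white line; end stop), 0.698 = one dot, 1.396 = two dots, 2.094 = three dots (end stop just past it). Detented: let go, it snaps to the nearest of these four. Light to turn (under 0.1 N m). At 0 the pointer points to the unit's -x.
- selector_grip (a point): point on the knob's axis, 77 mm above the bench, at the height to grip. The knob is a black disc 44 mm across with an upright grip bar 42 mm long, 13 mm wide, 30 mm high; the bar's top is 8 mm above this point, the disc's top 22 mm below. The point turns with the knob: its x axis runs along the bar, its -x is the pointer end (white line on the bar's top and end).
- narrow_brick: a smaller brick, not wanted, to stay in the crate: looks like the modules but only 22 mm wide (58 x 22 x 13 mm); origin at the centre of its underside.
- heatsink: a finned aluminium heat sink, not wanted, to stay in the crate: 56 x 37 x 24 mm, seven fins along x; origin at the centre of its underside.
- capacitor: a blue round capacitor can, not wanted, to stay in the crate: 25 mm across, 28 mm high, standing; origin at the centre of its underside.
- mug: a bystander, loose on the bench, not to be disturbed: white mug, 76 mm across, 90 mm high; origin at the centre of its underside.
- spool: a bystander, loose on the bench, not to be disturbed: metal solder spool standing on end, 54 mm across, 40 mm high; origin at the centre of its underside.
- screwdriver: a bystander, loose on the bench, not to be disturbed: screwdriver with a black handle lying on the far right, 180 mm long; origin under its middle.
- jar: a bystander, loose on the bench, not to be disturbed: small glass jar with steel lid, 52 mm across, 65 mm high; origin at the centre of its underside.
- meter: a bystander, loose on the bench, not to be disturbed: black hand-held multimeter lying on its back, 150 x 78 x 34 mm; origin at the centre of its underside.
- flux_tin: a bystander, loose on the bench, not to be disturbed: flat round tin, 48 mm across, 18 mm high; origin at the centre of its underside.
Mind the look-alikes: they are no part of the job. There is more than one size of the capacitor; the job needs the smallest.

How it is judged:
On the way, in this order (a step that is already met when the one before it is completed fails the run):
1. the selector is at off while no module is on the test plate (value of joint selector below 0.12 rad and horizontal distance between each of module1, module2, module3 and plate above 0.11 m), for 0.2 s.
2. every module lies flat, metal face up, in a bay, flush against both stops (within 3 mm and 0.06 rad), with the selector still at off (value of joint selector below 0.12 rad and ((x of module1 in the frame of bay0 between -0.003 and 0.003 m and y of module1 in the frame of bay0 between -0.003 and 0.003 m and height (world z) of module1 below 0.016 m and angle between the x axis of module1 and the x axis of bay0, either way round below 0.06 rad and angle between the z axis of module1 and the z axis of bay0, either way round below 0.08 rad) or (x of module1 in the frame of bay1 between -0.003 and 0.003 m and y of module1 in the frame of bay1 between -0.003 and 0.003 m and height (world z) of module1 below 0.016 m and angle between the x axis of module1 and the x axis of bay1, either way round below 0.06 rad and angle between the z axis of module1 and the z axis of bay1, either way round below 0.08 rad) or (x of module1 in the frame of bay2 between -0.003 and 0.003 m and y of module1 in the frame of bay2 between -0.003 and 0.003 m and height (world z) of module1 below 0.016 m and angle between the x axis of module1 and the x axis of bay2, either way round below 0.06 rad and angle between the z axis of module1 and the z axis of bay2, either way round below 0.08 rad)) and ((x of module2 in the frame of bay0 between -0.003 and 0.003 m and y of module2 in the frame of bay0 between -0.003 and 0.003 m and height (world z) of module2 below 0.016 m and angle between the x axis of module2 and the x axis of bay0, either way round below 0.06 rad and angle between the z axis of module2 and the z axis of bay0, either way round below 0.08 rad) or (x of module2 in the frame of bay1 between -0.003 and 0.003 m and y of module2 in the frame of bay1 between -0.003 and 0.003 m and height (world z) of module2 below 0.016 m and angle between the x axis of module2 and the x axis of bay1, either way round below 0.06 rad and angle between the z axis of module2 and the z axis of bay1, either way round below 0.08 rad) or (x of module2 in the frame of bay2 between -0.003 and 0.003 m and y of module2 in the frame of bay2 between -0.003 and 0.003 m and height (world z) of module2 below 0.016 m and angle between the x axis of module2 and the x axis of bay2, either way round below 0.06 rad and angle between the z axis of module2 and the z axis of bay2, either way round below 0.08 rad)) and ((x of module3 in the frame of bay0 between -0.003 and 0.003 m and y of module3 in the frame of bay0 between -0.003 and 0.003 m and height (world z) of module3 below 0.016 m and angle between the x axis of module3 and the x axis of bay0, either way round below 0.06 rad and angle between the z axis of module3 and the z axis of bay0, either way round below 0.08 rad) or (x of module3 in the frame of bay1 between -0.003 and 0.003 m and y of module3 in the frame of bay1 between -0.003 and 0.003 m and height (world z) of module3 below 0.016 m and angle between the x axis of module3 and the x axis of bay1, either way round below 0.06 rad and angle between the z axis of module3 and the z axis of bay1, either way round below 0.08 rad) or (x of module3 in the frame of bay2 between -0.003 and 0.003 m and y of module3 in the frame of bay2 between -0.003 and 0.003 m and height (world z) of module3 below 0.016 m and angle between the x axis of module3 and the x axis of bay2, either way round below 0.06 rad and angle between the z axis of module3 and the z axis of bay2, either way round below 0.08 rad))), for 0.2 s.
3. the selector is at two dots (within 0.12 rad) for 3 s while every module is still flush (value of joint selector between 1.276 and 1.516 rad and ((x of module1 in the frame of bay0 between -0.003 and 0.003 m and y of module1 in the frame of bay0 between -0.003 and 0.003 m and height (world z) of module1 below 0.016 m and angle between the x axis of module1 and the x axis of bay0, either way round below 0.06 rad and angle between the z axis of module1 and the z axis of bay0, either way round below 0.08 rad) or (x of module1 in the frame of bay1 between -0.003 and 0.003 m and y of module1 in the frame of bay1 between -0.003 and 0.003 m and height (world z) of module1 below 0.016 m and angle between the x axis of module1 and the x axis of bay1, either way round below 0.06 rad and angle between the z axis of module1 and the z axis of bay1, either way round below 0.08 rad) or (x of module1 in the frame of bay2 between -0.003 and 0.003 m and y of module1 in the frame of bay2 between -0.003 and 0.003 m and height (world z) of module1 below 0.016 m and angle between the x axis of module1 and the x axis of bay2, either way round below 0.06 rad and angle between the z axis of module1 and the z axis of bay2, either way round below 0.08 rad)) and ((x of module2 in the frame of bay0 between -0.003 and 0.003 m and y of module2 in the frame of bay0 between -0.003 and 0.003 m and height (world z) of module2 below 0.016 m and angle between the x axis of module2 and the x axis of bay0, either way round below 0.06 rad and angle between the z axis of module2 and the z axis of bay0, either way round below 0.08 rad) or (x of module2 in the frame of bay1 between -0.003 and 0.003 m and y of module2 in the frame of bay1 between -0.003 and 0.003 m and height (world z) of module2 below 0.016 m and angle between the x axis of module2 and the x axis of bay1, either way round below 0.06 rad and angle between the z axis of module2 and the z axis of bay1, either way round below 0.08 rad) or (x of module2 in the frame of bay2 between -0.003 and 0.003 m and y of module2 in the frame of bay2 between -0.003 and 0.003 m and height (world z) of module2 below 0.016 m and angle between the x axis of module2 and the x axis of bay2, either way round below 0.06 rad and angle between the z axis of module2 and the z axis of bay2, either way round below 0.08 rad)) and ((x of module3 in the frame of bay0 between -0.003 and 0.003 m and y of module3 in the frame of bay0 between -0.003 and 0.003 m and height (world z) of module3 below 0.016 m and angle between the x axis of module3 and the x axis of bay0, either way round below 0.06 rad and angle between the z axis of module3 and the z axis of bay0, either way round below 0.08 rad) or (x of module3 in the frame of bay1 between -0.003 and 0.003 m and y of module3 in the frame of bay1 between -0.003 and 0.003 m and height (world z) of module3 below 0.016 m and angle between the x axis of module3 and the x axis of bay1, either way round below 0.06 rad and angle between the z axis of module3 and the z axis of bay1, either way round below 0.08 rad) or (x of module3 in the frame of bay2 between -0.003 and 0.003 m and y of module3 in the frame of bay2 between -0.003 and 0.003 m and height (world z) of module3 below 0.016 m and angle between the x axis of module3 and the x axis of bay2, either way round below 0.06 rad and angle between the z axis of module3 and the z axis of bay2, either way round below 0.08 rad))), for 3 s.
4. the selector is back at off with every module still lying on the test plate (value of joint selector below 0.12 rad and horizontal distance between each of module1, module2, module3 and plate below 0.13 m and height (world z) of each of module1, module2, module3 below 0.035 m), for 0.2 s.
At the end, for the whole second after the job is handed in: the selector is at off (within 0.12 rad), every module lies flat, metal face up (within 0.1 rad) and still on the floor of the tray, none on top of another, and the narrow brick, heat sink and capacitor are still inside the crate (value of joint selector below 0.12 rad and x of module1 in the frame of tray between -0.11 and 0.11 m and y of module1 in the frame of tray between -0.15 and 0.15 m and z of each of module1, module2, module3 in the frame of tray below 0.012 m and x of module2 in the frame of tray between -0.11 and 0.11 m and y of module2 in the frame of tray between -0.15 and 0.15 m and x of module3 in the frame of tray between -0.11 and 0.11 m and y of module3 in the frame of tray between -0.15 and 0.15 m and angle between the z axis of each of module1, module2, module3 and the z axis of tray, either way round below 0.1 rad and linear speed of each of module1, module2, module3 below 0.02 m/s and x of narrow_brick in the frame of crate between -0.11 and 0.11 m and y of narrow_brick in the frame of crate between -0.15 and 0.15 m and z of each of narrow_brick, heatsink, capacitor in the frame of crate below 0.045 m and x of heatsink in the frame of crate between -0.11 and 0.11 m and y of heatsink in the frame of crate between -0.15 and 0.15 m and x of capacitor in the frame of crate between -0.11 and 0.11 m and y of capacitor in the frame of crate between -0.15 and 0.15 m); the robot touches nothing.
It fails at once if the mug, spool, screwdriver, jar, meter or flux tin is moved by more than 40 mm (distance of any of mug, spool, screwdriver, jar, meter, flux_tin from where it was at the start of the episode above 0.04 m).
Of module1, module2, module3 only 2 to 3 are there at a start; the rules pass over those that are not, and their reading is None.
At some moment in a run one of module1, module2, module3 may be knocked a few centimetres aside while the robot is not near it.
Once in a run the grip may slacken for a moment while it holds something.
It also fails if it takes over 210 s, if anything falls off the work surface, if the arm or the gripper's body presses on something with over 40 N, if the wrist force passes 120 N, or if a joint passes its speed limit or range.

## Working session

There is one attempt and no reset: what is moved stays moved. The work goes in short steps, Python scripts to look and compute and a tool call to move; the robot and the scene stay as the last step left them, time stands still between calls to the robot, and variables do not carry over. Pictures are saved under pics/ and viewed, at most 14 in all, crops included, and the job is handed in when it is done.

Besides the shell and the picture viewer there is one more tool, called after "Request:" as name([rows], argument=value, ...), one row to a line, values as JSON. move_arm: Moves the arm, as the interface text tells. Its arguments: {"type":"object","properties":{"plan":{"type":"array"},"force":{"type":"number"}},"required":["plan"]}

```bash
ls; mkdir -p pics
python3 - <<'E'
from plant import ctrl
import cv2,numpy as np
for n in("top","side"):
    im=ctrl.read_camera(n); cv2.imwrite(f"pics/{n}0.png",im[:,:,::-1])
    m=ctrl.camera_model(n); print(n,m)
s=ctrl.get_state(); print(s)
E
```

```text
pics
top {'intrinsics': array([[373.82422451,   0.        , 324.91131689],
       [  0.        , 373.82422451, 193.80238158],
       [  0.        ,   0.        ,   1.        ]]), 'cam_to_world': array([[-1.70693247e-03,  9.80505196e-01, -1.96485741e-01,
         2.80355190e-01],
       [-9.99980624e-01, -4.97376111e-04,  6.20512986e-03,
        -4.75303660e-02],
       [ 5.98643476e-03,  1.96492525e-01,  9.80487047e-01,
         1.33862155e+00],
       [ 0.00000000e+00,  0.00000000e+00,  0.00000000e+00,
         1.00000000e+00]])}
side {'intrinsics': array([[369.49032077,   0.        , 320.15298393],
       [  0.        , 369.49032077, 195.46989581],
       [  0.        ,   0.        ,   1.        ]]), 'cam_to_world': array([[ 0.80629649,  0.43959194, -0.39578389,  0.07325998],
       [-0.59135953,  0.58388815, -0.55620907, -0.67188871],
       [-0.0134115 ,  0.68252   ,  0.73074385,  0.87757575],
       [ 0.        ,  0.        ,  0.        ,  1.        ]])}
{'time': 0.1, 'qpos': array([ 9.64001339e-01,  2.87111565e-01,  1.57807023e+00, -1.23784160e-05,
        1.27861821e+00, -1.50010442e-01]), 'dq': array([-0.00257807, -0.0017481 , -0.00232479, -0.00114932,  0.0006712 ,
       -0.00215698]), 'joint_efforts': array([ 1.69639068e-03, -4.07291365e+01, -2.93702602e+01, -1.18376197e-04,
        3.40554630e-03,  3.50710752e-05]), 'eef_pos': array([0.29734617, 0.60529324, 0.23004106]), 'tcp_rot': array([ 2.26409959e-01,  9.74031474e-01, -1.02778864e-03, -4.02233508e-04]), 'contact_force': array([0.20212682, 0.30634495, 0.08544807]), 'wrist_torque': array([0.06009289, 0.05085407, 0.00199491]), 'finger_force': 0.0, 'opening': 1.0009987463576524}
```

View pics/top0.png

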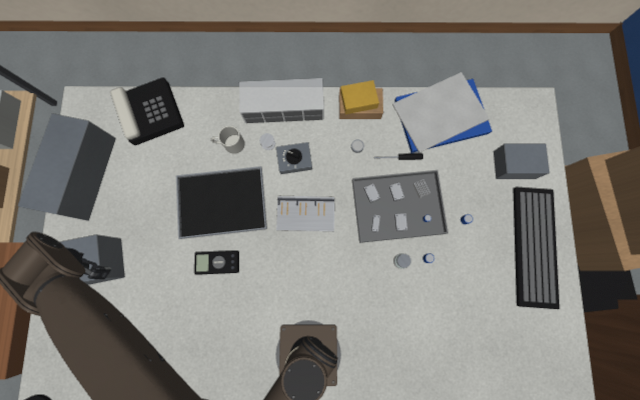

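View pics/side0.png

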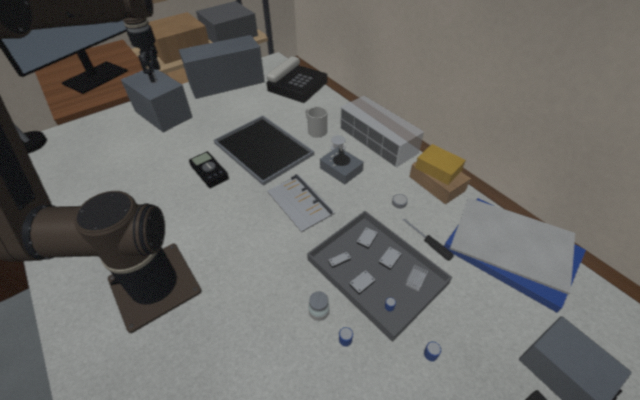

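```bash
cat > h.py <<'E'
import numpy as np, cv2
from scipy.spatial.transform import Rotation as Ro
from plant import ctrl
M={n:ctrl.camera_model(n) for n in("top","side")}
def ray(n,u,v):
    K=M[n]["intrinsics"];T=M[n]["cam_to_world"]
    d=np.array([(u-K[0,2])/K[0,0],-(v-K[1,2])/K[1,1],-1.]);return T[:3,3],T[:3,:3]@d
def pt(n,u,v,z):
    c,d=ray(n,u,v);return c+d*(z-c[2])/d[2]
def px(n,p):
    K=M[n]["intrinsics"];T=M[n]["cam_to_world"]
    q=T[:3,:3].T@(np.asarray(p,float)-T[:3,3]);return np.array([K[0,0]*q[0]/-q[2]+K[0,2],-K[1,1]*q[1]/-q[2]+K[1,2]])
def state():
    s=ctrl.get_state();return s,Ro.from_quat(s["tcp_rot"])
def shift(target,R,frm):  # world displacement in tool axes
    return R.inv().apply(np.asarray(target)-frm)
def rect(n,mask,z,amin,amax):
    out=[]
    for c in cv2.findContours(mask.astype(np.uint8),cv2.RETR_EXTERNAL,cv2.CHAIN_APPROX_NONE)[0]:
        a=cv2.contourArea(c)
        if not amin<a<amax: continue
        w=np.array([pt(n,*p[0],z)[:2] for p in c],np.float32)*1000
        (x,y),(l,b),an=cv2.minAreaRect(w)
        if l<b:l,b,an=b,l,an+90
        m=cv2.moments(c);out.append(dict(px=(round(m["m10"]/m["m00"]),round(m["m01"]/m["m00"])),x=round(x,1),y=round(y,1),L=round(l,1),B=round(b,1),ang=round((an+90)%180-90,1)))
    return out
E
python3 - <<'E'
from h import *
im=ctrl.read_camera("top");b=im[:,:,::-1].copy()
cv2.imwrite("pics/top1.png",cv2.resize(b[132:272,170:450],None,fx=2.85,fy=2.85,interpolation=cv2.INTER_CUBIC))
g=cv2.cvtColor(im,cv2.COLOR_RGB2GRAY); 
m=np.zeros_like(g);m[177:238,358:441]=(g[177:238,358:441]>135)
print(g[185:200:2,365:410:3])
for r in rect("top",m,0.018,40,800): print(r)
for n,box,z in(("tray",(170,162,275,245),.018),):
    x0,y0,x1,y1=box;k=np.zeros_like(g);k[y0:y1,x0:x1]=g[y0:y1,x0:x1]<60
    for r in rect("top",k,.005,1000,9000):print(n,r)
E
```

```text
[[106 119 161 133 105 105 104 105 110 150 166 154 105 105 105]
 [136 167 167 164 105 105 105 105  84 160 167 168 120 105 105]
 [131 165 166 168 105 105 105 105  99 165 168 167 148 105 105]
 [101 165 167 168 133 104 105 105 105 153 167 167 165 105 105]
 [ 99 166 167 168 152 105 105 105 105 138 166 166 169 105 105]
 [105 150 167 167 169 105 105 105 105  89 165 167 168 116 105]
 [105 103 165 167 150 116 105 105 106  81 165 167 164 117 105]
 [105  83 149 167 121 103 105 105 105 105 143 121 107 105 105]]
{'px': (376, 223), 'x': 440.9, 'y': -236.5, 'L': 55.8, 'B': 22.0, 'ang': -8.6}
{'px': (401, 222), 'x': 444.5, 'y': -326.2, 'L': 54.3, 'B': 35.6, 'ang': -2.2}
{'px': (372, 192), 'x': 550.3, 'y': -224.6, 'L': 56.9, 'B': 36.1, 'ang': 24.7}
{'px': (397, 191), 'x': 555.6, 'y': -314.4, 'L': 56.6, 'B': 36.0, 'ang': 15.9}
tray {'px': (221, 203), 'x': 518.0, 'y': 322.0, 'L': 297.3, 'B': 214.5, 'ang': -83.6}
```

View pics/top1.png

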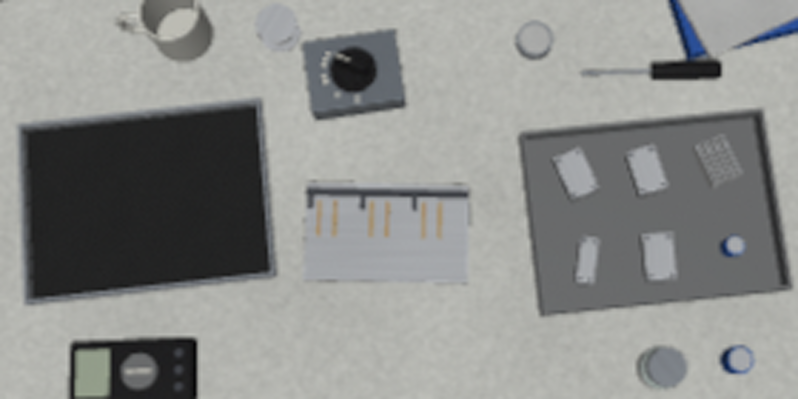

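Run:
```python
from h import *
t=ctrl.read_camera("top");s=ctrl.read_camera("side")
a=cv2.resize(t[138:176,272:316,::-1],(440,380),interpolation=cv2.INTER_CUBIC)
b=cv2.resize(s[135:187,313:365,::-1],(360,380),interpolation=cv2.INTER_CUBIC)
cv2.imwrite("pics/knob.png",np.hstack([a,b]))
g=cv2.cvtColor(t,cv2.COLOR_RGB2GRAY)
k=np.zeros_like(g);k[138:178,270:318]=(g[138:178,270:318]<125)
for r in rect("top",k,.045,300,2000):print("unit",r)
k=np.zeros_like(g);k[145:170,280:308]=(g[145:170,280:308]<50)
for r in rect("top",k,.055,30,2000):print("knob",r)
np.set_printoptions(linewidth=250)
print(g[192:240:1,274:340:3])
k=np.zeros_like(g);k[192:212,276:337]=(g[192:212,276:337]<110)
for r in rect("top",k,.02,30,2000):print("rail",r)
hsv=cv2.cvtColor(t,cv2.COLOR_RGB2HSV);k=np.zeros_like(g);k[198:222,276:337]=(hsv[198:222,276:337,1]>60)
for r in rect("top",k,.01,5,2000):print("brass",r)
k=np.zeros_like(g);k[165:245,345:450]=(g[165:245,345:450]<125)
for r in rect("top",k,.034,1000,9000):print("crate",r)
```

```text
unit {'px': (294, 158), 'x': 671.5, 'y': 55.8, 'L': 117.9, 'B': 103.0, 'ang': -81.0}
knob {'px': (294, 157), 'x': 675.5, 'y': 56.3, 'L': 53.7, 'B': 52.1, 'ang': -90.0}
[[181 182 180 ... 182 176 172]
 [181 181 183 ... 178 177 177]
 [178 179 182 ... 178 178 178]
 ...
 [176 176 177 ... 180 179 175]
 [177 176 174 ... 181 180 176]
 [175 175 172 ... 182 180 176]]
rail {'px': (301, 199), 'x': 516.5, 'y': 14.0, 'L': 197.4, 'B': 23.6, 'ang': 88.4}
crate {'px': (399, 206), 'x': 499.6, 'y': -317.2, 'L': 311.7, 'B': 230.2, 'ang': -84.2}
```

View pics/knob.png

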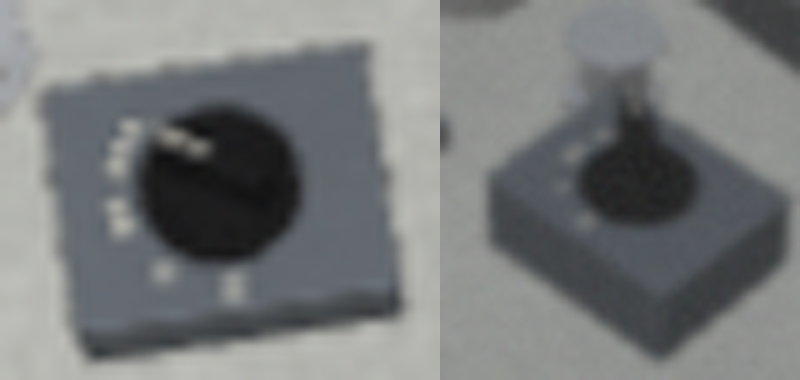

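```bash
cat >> h.py <<'E'
def hd(R): y=R.apply([0,1,0]);return np.degrees(np.arctan2(y[1],y[0]))
def go(x,y,z,h=None):
    s,R=state();p=s["eef_pos"];d=shift([x,y,z],R,p)
    dy=0 if h is None else -((h-hd(R)+180)%360-180)
    print("t",round(s["time"],2),"at",p.round(4),"h",round(hd(R),2),"need xyz",d.round(4),"yaw",round(np.radians(dy),4),"q6",s["qpos"][5].round(2),"F",s["contact_force"].round(1),"op",round(s["opening"],3),"ff",round(s["finger_force"],1))
E
python3 - <<'E'
from h import *
t=ctrl.read_camera("top");g=cv2.cvtColor(t,cv2.COLOR_RGB2GRAY).astype(float)
k=pt("top",293.6,155.9,.055);print("knob",k, "jar?",pt("top",267,141,.06))
def cross(a,th,rising):
    for i in range(len(a)-1):
        if (a[i]<th<=a[i+1]) if rising else (a[i]>=th>a[i+1]): return i+(th-a[i])/(a[i+1]-a[i])
for nm,rise,z in(("railfar",False,.02),("railnear",True,.02)):
    P=[]
    for u in list(range(286,297))+list(range(304,315))+list(range(322,333)):
        c=cross(g[192:212,u] if not rise else g[198:212,u],130,rise)
        if c is not None:P.append(pt("top",u,c+(192 if not rise else 198),z)[:2])
    P=np.array(P);f=np.polyfit(P[:,1],P[:,0],1);r=P[:,0]-np.polyval(f,P[:,1]);print(nm,len(P),"slope deg",np.degrees(np.arctan(f[0])),"x at y=.01",np.polyval(f,.01),"res",r.std())
np.set_printoptions(linewidth=250,threshold=10**6)
print(g[194:212,276:338].astype(int))
print(g[222:238:2,272:282].astype(int),g[222:238:2,330:342].astype(int))
go(k[0],k[1],.2,-21)
E
```

```text
knob [0.67575702 0.05598345 0.055     ] jar? [0.72983661 0.15175568 0.06      ]
railfar 33 slope deg 1.144427988033672 x at y=.01 0.5303076795956744 res 0.00018584351065564992
railnear 33 slope deg 0.6690387479489966 x at y=.01 0.5181183722201113 res 0.003156140750839298
[[176 179 183 184 183 183 180 176 179 181 179 179 180 181 179 181 180 181 181 180 178 175 176 177 176 174 174 177 176 176 176 177 176 175 178 178 177 176 176 175 173 177 178 177 176 175 176 178 178 180 180 179 178 175 177 178 182 182 178 174 176
  178]
 [176 171 162 149 142 158 166 163 163 164 164 162 161 160 160 160 156 151 168 179 180 178 176 175 174 175 174 176 179 177 175 175 175 175 176 176 178 180 178 175 176 178 177 177 178 177 177 180 182 181 178 177 176 174 175 178 181 180 178 174 173
  175]
 [176 169 161 156 154 160 164 163 163 164 163 163 162 162 166 169 167 166 173 177 177 177 175 174 174 173 173 175 179 178 176 173 170 171 170 168 170 171 170 167 165 170 172 169 167 166 166 167 168 167 165 163 156 145 138 139 153 163 172 176 176
  174]
 [179 155 134 134 134 134 143 148 148 148 148 149 149 148 151 152 152
[... 3908 characters left out ...]
 171 173 165 158 157 159 160 150]
 [174 170 168 170 172 174 173 171 171 173]
 [173 173 171 170 169 174 175 171 173 175]
 [176 178 178 177 174 175 173 174 176 173]] [[167 167 167 173 180 181 181 181 180 177 175 176]
 [166 167 166 172 179 178 177 179 179 180 180 178]
 [166 167 167 174 179 178 174 173 173 176 176 176]
 [166 166 166 170 177 179 177 178 179 177 177 176]
 [167 168 167 170 178 181 182 182 181 181 181 182]
 [179 179 175 174 177 179 177 179 178 179 182 182]
 [179 180 180 179 179 181 182 179 178 179 181 182]
 [182 182 182 180 179 180 181 177 176 180 179 180]]
t 0.3 at [0.2976 0.6056 0.2308] h 63.83 need xyz [-0.5818 -0.3264  0.031 ] yaw 1.4805 q6 -0.15 F [ 0.   0.5 -0.2] op 1.0 ff 0.0
```

Request:
move_arm([
  {"x":-0.039,"y":-0.022,"z":0,"yaw":0,"fingers":0.4},
  {"x":-0.078,"y":-0.044,"z":0,"yaw":0,"fingers":0.4},
  {"x":-0.117,"y":-0.066,"z":0,"yaw":0,"fingers":0.4},
  {"x":-0.156,"y":-0.088,"z":0,"yaw":0,"fingers":0.4},
  {"x":-0.195,"y":-0.11,"z":0,"yaw":0,"fingers":0.4},
], force=30)

```text
time: 0.8
eef_pos: [0.4249, 0.4195, 0.2314]
tcp_rot: [0.226, 0.974, 0.0, 0.0]
contact_force: [1.0, -0.0, 0.6]
opening: 0.599
finger_force: 0.0
```

Request:
move_arm([
  {"x":-0.039,"y":-0.022,"z":0,"yaw":0,"fingers":0.4},
  {"x":-0.078,"y":-0.044,"z":0,"yaw":0,"fingers":0.4},
  {"x":-0.117,"y":-0.066,"z":0,"yaw":0,"fingers":0.4},
  {"x":-0.156,"y":-0.088,"z":0,"yaw":0,"fingers":0.4},
  {"x":-0.195,"y":-0.11,"z":0,"yaw":0,"fingers":0.4},
])

```text
time: 1.3
eef_pos: [0.5514, 0.2347, 0.2315]
tcp_rot: [0.226, 0.974, 0.0, 0.0]
contact_force: [-0.2, 0.4, 0.3]
opening: 0.601
finger_force: 0.0
```

Request:
move_arm([
  {"x":-0.038,"y":-0.021,"z":0,"yaw":0,"fingers":0.4},
  {"x":-0.077,"y":-0.042,"z":0,"yaw":0,"fingers":0.4},
  {"x":-0.115,"y":-0.063,"z":0,"yaw":0,"fingers":0.4},
  {"x":-0.154,"y":-0.085,"z":0,"yaw":0,"fingers":0.4},
  {"x":-0.192,"y":-0.106,"z":0,"yaw":0,"fingers":0.4},
])

```text
time: 1.8
eef_pos: [0.677, 0.0548, 0.2313]
tcp_rot: [0.227, 0.974, 0.0, 0.0]
contact_force: [1.2, 1.0, 0.1]
opening: 0.598
finger_force: 0.0
```

Request:
move_arm([
  {"x":0,"y":0,"z":0,"yaw":0.148,"fingers":0.4},
  {"x":0,"y":0,"z":0,"yaw":0.296,"fingers":0.4},
  {"x":0,"y":0,"z":0,"yaw":0.444,"fingers":0.4},
  {"x":0,"y":0,"z":0,"yaw":0.592,"fingers":0.4},
  {"x":0,"y":0,"z":0,"yaw":0.74,"fingers":0.4},
])

```text
time: 2.3
eef_pos: [0.6762, 0.0564, 0.2312]
tcp_rot: [0.566, 0.824, -0.0, -0.0]
contact_force: [0.3, 0.2, -0.8]
opening: 0.599
finger_force: 0.0
```

Request:
move_arm([
  {"x":0,"y":0,"z":0,"yaw":0.148,"fingers":0.4},
  {"x":0,"y":0,"z":0,"yaw":0.296,"fingers":0.4},
  {"x":0,"y":0,"z":0,"yaw":0.444,"fingers":0.4},
  {"x":0,"y":0,"z":0,"yaw":0.592,"fingers":0.4},
  {"x":0,"y":0,"z":0,"yaw":0.74,"fingers":0.4},
])

```text
time: 2.8
eef_pos: [0.6762, 0.0565, 0.2312]
tcp_rot: [0.826, 0.564, -0.0, -0.0]
contact_force: [0.0, 0.6, -0.2]
opening: 0.604
finger_force: 0.0
```

Run:
```python
from h import *
go(.6758,.056,.16,-21);go(.6758,.056,.060,-21)
a,b=pt("top",297,203,.02),pt("top",315,203,.02);print("tabs",a,b)
th=np.radians(-1.14);c,s=np.cos(th),np.sin(th);R=np.array([[c,-s],[s,c]])
for P,l in((a,31.5),(b,-34.5)):
    o=np.array([.5303,.01]); # far top edge point local x=53
    # solve centre: y from tab, x from rail
    yc=P[1]-(R@[.0365,l/1000])[1]; ex=R[:,0];ey=R[:,1]
    xc=.5303+np.tan(-th)*(yc-.01)-.053/c; print("centre",xc,yc)
print("near edge check",pt("top",300,230.5,.01))
```

```text
t 2.8 at [0.6762 0.0565 0.2312] h -21.32 need xyz [-0.0006 -0.0001  0.0712] yaw -0.0056 q6 0.31 F [ 0.   0.6 -0.2] op 0.604 ff 0.0
t 2.8 at [0.6762 0.0565 0.2312] h -21.32 need xyz [-6.000e-04 -1.000e-04  1.712e-01] yaw -0.0056 q6 0.31 F [ 0.   0.6 -0.2] op 0.604 ff 0.0
tabs [0.51108616 0.04405902 0.02      ] [ 0.51104367 -0.02034133  0.02      ]
centre 0.47735500510571716 0.013291443219678897
centre 0.4773865771294188 0.014878026547568837
near edge check [0.41365255 0.03281261 0.01      ]
```

Request:
move_arm([
  {"x":0,"y":0,"z":0.045,"yaw":0,"fingers":0.4},
  {"x":0,"y":0,"z":0.09,"yaw":0,"fingers":0.4},
  {"x":0,"y":0,"z":0.13,"yaw":0,"fingers":0.4},
  {"x":0,"y":0,"z":0.155,"yaw":0,"fingers":0.4},
  {"x":0,"y":0,"z":0.17,"yaw":0,"fingers":0.4},
])

```text
time: 3.3
eef_pos: [0.6743, 0.0566, 0.0578]
tcp_rot: [0.824, 0.567, -0.002, -0.002]
contact_force: [0.5, 0.6, -0.3]
opening: 0.597
finger_force: 0.0
```

Request:
move_arm([
  {"x":0,"y":0,"z":0,"yaw":0,"fingers":0.6},
  {"x":0,"y":0,"z":0,"yaw":0,"fingers":0.8},
  {"x":0,"y":0,"z":0,"yaw":0,"fingers":0.95},
  {"x":0,"y":0,"z":0,"yaw":0,"fingers":1},
  {"x":0,"y":0,"z":0,"yaw":0,"fingers":1},
], force=30)

```text
time: 3.8
eef_pos: [0.6786, 0.0562, 0.0639]
tcp_rot: [0.824, 0.567, 0.002, 0.002]
contact_force: [4.6, -0.1, 0.7]
opening: 0.141
finger_force: 35.6
```

Run:
```python
from h import *
go(.6758,.056,.060,99)
print(state()[0]["wrist_torque"])
```

```text
t 3.8 at [0.6786 0.0562 0.0639] h -20.98 need xyz [-0.0012 -0.0025  0.0038] yaw -2.094 q6 0.3 F [ 4.6 -0.1  0.7] op 0.141 ff 35.6
[-0.02710966 -0.4778624   0.05035369]
```

Request:
move_arm([
  {"x":0,"y":0.003,"z":0,"yaw":-0.14,"fingers":1},
  {"x":0,"y":0.003,"z":0,"yaw":-0.28,"fingers":1},
  {"x":0,"y":0.003,"z":0,"yaw":-0.42,"fingers":1},
  {"x":0,"y":0.003,"z":0,"yaw":-0.56,"fingers":1},
  {"x":0,"y":0.003,"z":0,"yaw":-0.7,"fingers":1},
])

```text
time: 4.3
eef_pos: [0.6785, 0.0561, 0.0638]
tcp_rot: [0.577, 0.817, -0.0, -0.001]
contact_force: [-4.1, 0.2, 7.9]
opening: 0.146
finger_force: 36.4
```

Request:
move_arm([
  {"x":0,"y":0,"z":0,"yaw":-0.14,"fingers":1},
  {"x":0,"y":0,"z":0,"yaw":-0.28,"fingers":1},
  {"x":0,"y":0,"z":0,"yaw":-0.42,"fingers":1},
  {"x":0,"y":0,"z":0,"yaw":-0.56,"fingers":1},
  {"x":0,"y":0,"z":0,"yaw":-0.7,"fingers":1},
])

```text
time: 4.8
eef_pos: [0.6783, 0.0559, 0.0638]
tcp_rot: [0.262, 0.965, -0.0, -0.001]
contact_force: [-4.9, 0.3, 7.4]
opening: 0.144
finger_force: 36.5
```

Run:
```python
from h import *
go(.6786,.056,.060,99)
print(state()[0]["wrist_torque"])
```

```text
t 4.8 at [0.6783 0.0559 0.0638] h 59.6 need xyz [-0.0002  0.0002  0.0038] yaw -0.6877 q6 -1.11 F [-4.9  0.3  7.4] op 0.144 ff 36.5
[ 0.04754407  0.80000863 -0.06230382]
```

Request:
move_arm([
  {"x":0,"y":0,"z":0,"yaw":-0.14,"fingers":1},
  {"x":0,"y":0,"z":0,"yaw":-0.28,"fingers":1},
  {"x":0,"y":0,"z":0,"yaw":-0.42,"fingers":1},
  {"x":0,"y":0,"z":0,"yaw":-0.56,"fingers":1},
  {"x":0,"y":0,"z":0,"yaw":-0.7,"fingers":1},
])

```text
time: 5.3
eef_pos: [0.6783, 0.0557, 0.0638]
tcp_rot: [-0.085, 0.996, 0.0, -0.001]
contact_force: [-3.8, -0.4, 8.9]
opening: 0.14
finger_force: 37.8
```

Run:
```python
from h import *
go(.6783,.056,.060,99)
print(state()[0]["wrist_torque"])
```

```text
t 5.3 at [0.6783 0.0557 0.0638] h 99.7 need xyz [-0.      0.0003  0.0038] yaw 0.0122 q6 -1.81 F [-3.8 -0.4  8.9] op 0.14 ff 37.8
[-0.00664657  0.69553211 -0.50913816]
```

Request:
move_arm([
  {"x":0,"y":0,"z":0,"yaw":0,"fingers":0.6},
  {"x":0,"y":0,"z":0,"yaw":0,"fingers":0.4},
  {"x":0,"y":0,"z":0,"yaw":0,"fingers":0.4},
  {"x":0,"y":0,"z":0,"yaw":0,"fingers":0.4},
])

```text
time: 5.7
eef_pos: [0.6788, 0.0555, 0.061]
tcp_rot: [-0.081, 0.997, 0.0, -0.0]
contact_force: [0.5, 0.0, 0.5]
opening: 0.593
finger_force: 0.0
```

Request:
move_arm([
  {"x":0,"y":0,"z":-0.045,"yaw":0,"fingers":0.4},
  {"x":0,"y":0,"z":-0.09,"yaw":0,"fingers":0.4},
])

```text
time: 5.9
eef_pos: [0.6773, 0.0555, 0.1494]
tcp_rot: [-0.081, 0.997, 0.0, -0.003]
contact_force: [2.0, -0.1, 0.2]
opening: 0.6
finger_force: 0.0
```

Run:
```python
from h import *
go(.60,-.1,.18,-65)
t=ctrl.read_camera("top");s=ctrl.read_camera("side")
a=cv2.resize(t[138:176,272:316,::-1],(440,380),interpolation=cv2.INTER_CUBIC)
b=cv2.resize(s[135:187,313:365,::-1],(360,380),interpolation=cv2.INTER_CUBIC)
cv2.imwrite("pics/knob2.png",np.hstack([a,b]))
```

```text
t 5.9 at [0.6773 0.0555 0.1494] h 99.3 need xyz [ 0.1016 -0.1409 -0.0302] yaw 2.8676 q6 -1.8 F [ 2.  -0.1  0.2] op 0.6 ff 0.0
```

View pics/knob2.png

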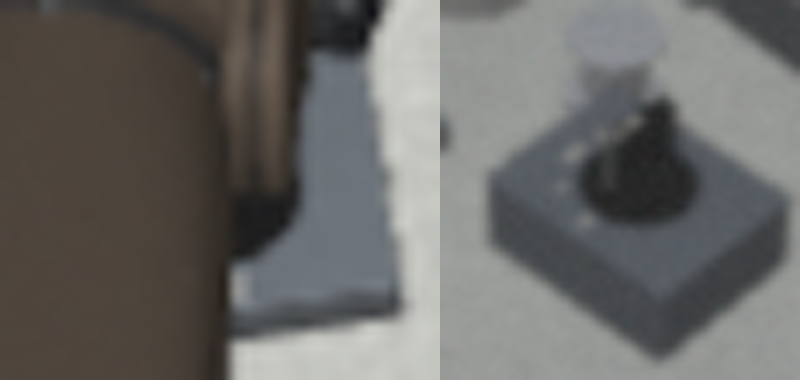

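```bash
cat >> h.py <<'E'
def plan(x,y,z,h,n,frm=None,long=True):
    s,R=state();p=s["eef_pos"] if frm is None else np.array(frm[:3]);h0=hd(R) if frm is None else frm[3]
    d=(np.array([x,y,z])-p)/n;dy=-((h-h0+180)%360-180)/n
    for i in range(n):
        a=np.radians(h0-dy*i);ey=np.array([np.cos(a),np.sin(a),0]);ex=np.array([-np.sin(a),np.cos(a),0])
        e=np.array([d@ex,d@ey,-d[2]]);print("end of call",i+1,"xyz",e.round(4),"yaw",round(np.radians(dy),4),"| row",(e/5).round(4),round(np.radians(dy)/5,4))
E
python3 - <<'E'
from h import *
plan(.5394,-.2296,.15,-65.3,4)
E
```

```text
end of call 1 xyz [ 0.0472 -0.0644  0.0026] yaw 0.7183 | row [ 0.0094 -0.0129  0.0005] 0.1437
end of call 2 xyz [-0.0069 -0.0795  0.0026] yaw 0.7183 | row [-0.0014 -0.0159  0.0005] 0.1437
end of call 3 xyz [-0.0575 -0.0553  0.0026] yaw 0.7183 | row [-0.0115 -0.0111  0.0005] 0.1437
end of call 4 xyz [-0.0797 -0.0038  0.0026] yaw 0.7183 | row [-0.0159 -0.0008  0.0005] 0.1437
```

Request:
move_arm([
  {"x":0.0094,"y":-0.0129,"z":0,"yaw":0.1437,"fingers":0.4},
  {"x":0.0188,"y":-0.0258,"z":0,"yaw":0.2874,"fingers":0.4},
  {"x":0.0282,"y":-0.0387,"z":0,"yaw":0.431,"fingers":0.4},
  {"x":0.0376,"y":-0.0516,"z":0,"yaw":0.5747,"fingers":0.4},
  {"x":0.0472,"y":-0.0644,"z":0,"yaw":0.7183,"fingers":0.4},
])

```text
time: 6.5
eef_pos: [0.6424, -0.0163, 0.1507]
tcp_rot: [0.277, 0.961, -0.0, -0.0]
contact_force: [-0.3, -0.1, -0.6]
opening: 0.603
finger_force: 0.0
```

Request:
move_arm([
  {"x":-0.0014,"y":-0.0159,"z":0,"yaw":0.1437,"fingers":0.4},
  {"x":-0.0028,"y":-0.0318,"z":0,"yaw":0.2874,"fingers":0.4},
  {"x":-0.0042,"y":-0.0477,"z":0,"yaw":0.431,"fingers":0.4},
  {"x":-0.0056,"y":-0.0636,"z":0,"yaw":0.5747,"fingers":0.4},
  {"x":-0.0069,"y":-0.0795,"z":0,"yaw":0.7183,"fingers":0.4},
])

```text
time: 7.0
eef_pos: [0.6064, -0.0875, 0.1509]
tcp_rot: [0.597, 0.802, -0.0, -0.0]
contact_force: [-0.0, -0.2, -0.1]
opening: 0.599
finger_force: 0.0
```

Request:
move_arm([
  {"x":-0.0115,"y":-0.0111,"z":0,"yaw":0.1437,"fingers":0.4},
  {"x":-0.023,"y":-0.0222,"z":0,"yaw":0.2874,"fingers":0.4},
  {"x":-0.0345,"y":-0.0333,"z":0,"yaw":0.431,"fingers":0.4},
  {"x":-0.046,"y":-0.0444,"z":0,"yaw":0.5747,"fingers":0.4},
  {"x":-0.0575,"y":-0.0553,"z":0,"yaw":0.7183,"fingers":0.4},
])

```text
time: 7.5
eef_pos: [0.5703, -0.1586, 0.1509]
tcp_rot: [0.841, 0.541, -0.0, -0.0]
contact_force: [0.4, 0.7, 0.7]
opening: 0.599
finger_force: 0.0
```

Request:
move_arm([
  {"x":-0.0159,"y":-0.0008,"z":0,"yaw":0.1437,"fingers":0.4},
  {"x":-0.0318,"y":-0.0016,"z":0,"yaw":0.2874,"fingers":0.4},
  {"x":-0.0478,"y":-0.0024,"z":0,"yaw":0.431,"fingers":0.4},
  {"x":-0.0638,"y":-0.0031,"z":0,"yaw":0.5747,"fingers":0.4},
  {"x":-0.0797,"y":-0.0038,"z":0,"yaw":0.7183,"fingers":0.4},
])

```text
time: 8.0
eef_pos: [0.5343, -0.2298, 0.1509]
tcp_rot: [0.978, 0.211, -0.0, -0.0]
contact_force: [0.4, 0.8, -0.4]
opening: 0.596
finger_force: 0.0
```

Run:
```python
from h import *
s=ctrl.read_camera("top");s=ctrl.read_camera("side")
go(.5394,-.2296,.05,-65.3)
# side-view modules check at z=.018
x=cv2.cvtColor(s,cv2.COLOR_RGB2GRAY);k=np.zeros_like(x);k[215:335,310:450]=x[215:335,310:450]>135
for r in rect("side",k,.018,40,900):print(r)
```

```text
t 8.1 at [ 0.5341 -0.2306  0.1509] h -65.41 need xyz [0.0053 0.0013 0.1009] yaw -0.002 q6 0.56 F [ 1.   0.9 -0.3] op 0.598 ff 0.0
{'px': (317, 313), 'x': 300.8, 'y': -331.2, 'L': 40.3, 'B': 18.9, 'ang': -44.2}
{'px': (362, 281), 'x': 446.7, 'y': -328.7, 'L': 54.8, 'B': 35.9, 'ang': 3.4}
{'px': (416, 279), 'x': 562.6, 'y': -408.9, 'L': 53.3, 'B': 34.3, 'ang': 22.5}
{'px': (339, 258), 'x': 442.2, 'y': -239.0, 'L': 54.7, 'B': 20.7, 'ang': -6.8}
{'px': (390, 257), 'x': 555.9, 'y': -318.0, 'L': 55.8, 'B': 34.8, 'ang': 16.9}
{'px': (367, 236), 'x': 551.1, 'y': -228.2, 'L': 56.3, 'B': 35.0, 'ang': 23.4}
{'px': (326, 227), 'x': 487.6, 'y': -157.7, 'L': 142.4, 'B': 127.8, 'ang': -35.2}
```

Request:
move_arm([
  {"x":0.0048,"y":0.003,"z":0.045,"yaw":0,"fingers":0.4},
  {"x":0.0048,"y":0.003,"z":0.09,"yaw":0,"fingers":0.4},
  {"x":0.0048,"y":0.003,"z":0.115,"yaw":0,"fingers":0.4},
  {"x":0.0048,"y":0.003,"z":0.132,"yaw":0,"fingers":0.4},
  {"x":0.0048,"y":0.003,"z":0.142,"yaw":0,"fingers":0.4},
])

```text
time: 8.6
eef_pos: [0.5395, -0.2286, 0.0069]
tcp_rot: [0.976, 0.216, -0.001, -0.001]
contact_force: [-0.0, -0.1, 0.8]
opening: 0.601
finger_force: 0.0
```

Request:
move_arm([
  {"x":0,"y":0,"z":0,"yaw":0,"fingers":0.5},
  {"x":0,"y":0,"z":0,"yaw":0,"fingers":0.6},
  {"x":0,"y":0,"z":0,"yaw":0,"fingers":0.7},
  {"x":0,"y":0,"z":0,"yaw":0,"fingers":0.8},
  {"x":0,"y":0,"z":0,"yaw":0,"fingers":0.8},
], force=60)

```text
time: 9.1
eef_pos: [0.5409, -0.2303, 0.0102]
tcp_rot: [0.977, 0.214, 0.001, 0.001]
contact_force: [-1.0, -0.4, -0.5]
opening: 0.408
finger_force: 61.5
```

Run:
```python
from h import *
go(.5394,-.2296,.10,-65.3)
```

```text
t 9.1 at [ 0.5409 -0.2303  0.0102] h -65.26 need xyz [-0.001  -0.0012 -0.0898] yaw 0.0007 q6 0.56 F [-1.  -0.4 -0.5] op 0.408 ff 61.5
```

Request:
move_arm([
  {"x":0,"y":0,"z":-0.03,"yaw":0,"fingers":0.8},
  {"x":0,"y":0,"z":-0.06,"yaw":0,"fingers":0.8},
  {"x":0,"y":0,"z":-0.09,"yaw":0,"fingers":0.8},
  {"x":0,"y":0,"z":-0.09,"yaw":0,"fingers":0.8},
])

```text
time: 9.5
eef_pos: [0.5436, -0.2321, 0.1052]
tcp_rot: [0.977, 0.214, 0.004, 0.004]
contact_force: [-0.9, -0.9, 0.6]
opening: 0.415
finger_force: 61.6
```

Run:
```python
from h import *
go(.4720,-.048,.10,-91.1)
plan(.4720,-.048,.10,-91.1,1)
```

```text
t 9.5 at [ 0.5436 -0.2321  0.1052] h -65.27 need xyz [ 0.0119 -0.1972  0.0034] yaw 0.4509 q6 0.56 F [-0.9 -0.9  0.6] op 0.415 ff 61.6
end of call 1 xyz [ 0.012  -0.1972  0.0052] yaw 0.4509 | row [ 0.0024 -0.0394  0.001 ] 0.0902
```

Request:
move_arm([
  {"x":0.0024,"y":-0.0394,"z":0,"yaw":0.0902,"fingers":0.8},
  {"x":0.0048,"y":-0.0788,"z":0,"yaw":0.1804,"fingers":0.8},
  {"x":0.0072,"y":-0.1182,"z":0,"yaw":0.2706,"fingers":0.8},
  {"x":0.0096,"y":-0.1576,"z":0,"yaw":0.3608,"fingers":0.8},
  {"x":0.012,"y":-0.197,"z":0,"yaw":0.451,"fingers":0.8},
])

```text
time: 10.0
eef_pos: [0.4676, -0.0447, 0.0984]
tcp_rot: [1.0, -0.012, -0.001, -0.0]
contact_force: [1.2, -0.1, -0.9]
opening: 0.409
finger_force: 61.5
```

Request:
move_arm([
  {"x":0,"y":0,"z":0.02,"yaw":0,"fingers":0.8},
  {"x":0,"y":0,"z":0.045,"yaw":0,"fingers":0.8},
  {"x":0,"y":0,"z":0.06,"yaw":0,"fingers":0.8},
  {"x":0,"y":0,"z":0.07,"yaw":0,"fingers":0.8},
  {"x":0,"y":0,"z":0.07,"yaw":0,"fingers":0.8},
])

```text
time: 10.5
eef_pos: [0.4674, -0.0457, 0.0275]
tcp_rot: [1.0, -0.01, -0.002, -0.001]
contact_force: [0.2, 0.3, -0.9]
opening: 0.409
finger_force: 61.5
```

Run:
```python
from h import *
go(.4720,-.048,.017,-91.1)
b=np.hstack([cv2.resize(ctrl.read_camera(n)[r[1]:r[3],r[0]:r[2],::-1],(400,300),interpolation=cv2.INTER_CUBIC) for n,r in(("top",(270,180,350,240)),("side",(260,165,340,225)))])
cv2.imwrite("pics/place1.png",b)
```

```text
t 10.5 at [ 0.4674 -0.0457  0.0275] h -91.12 need xyz [0.0047 0.0022 0.0105] yaw -0.0003 q6 1.28 F [ 0.2  0.3 -0.9] op 0.409 ff 61.5
```

View pics/place1.png

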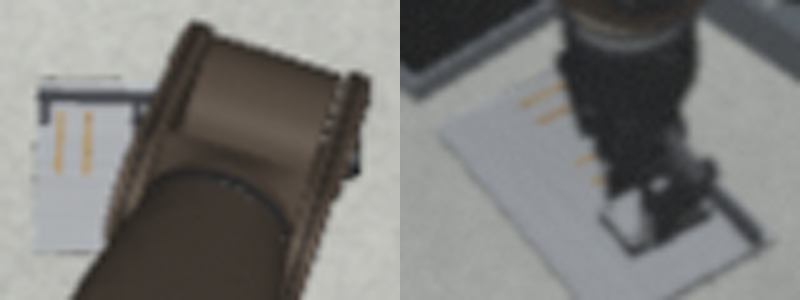

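Request:
move_arm([
  {"x":0,"y":0.002,"z":0.006,"yaw":0,"fingers":0.8},
  {"x":0,"y":0.002,"z":0.011,"yaw":0,"fingers":0.8},
  {"x":0.006,"y":0.002,"z":0.011,"yaw":0,"fingers":0.8},
  {"x":0.012,"y":0.002,"z":0.011,"yaw":0,"fingers":0.8},
  {"x":0.015,"y":0.002,"z":0.011,"yaw":0,"fingers":0.8},
])

```text
time: 11.1
eef_pos: [0.4811, -0.0482, 0.0176]
tcp_rot: [1.0, -0.009, -0.005, -0.0]
contact_force: [-12.1, -2.3, 3.3]
opening: 0.407
finger_force: 62.0
```

Request:
move_arm([
  {"x":0.002,"y":0,"z":0,"yaw":0,"fingers":0.8},
  {"x":0.004,"y":0,"z":0,"yaw":0,"fingers":0.8},
  {"x":0.004,"y":0,"z":0,"yaw":0,"fingers":0.8},
])

```text
time: 11.4
eef_pos: [0.4811, -0.0476, 0.0159]
tcp_rot: [1.0, -0.008, -0.01, -0.001]
contact_force: [-15.7, -2.8, 4.6]
opening: 0.406
finger_force: 62.0
```

Request:
move_arm([
  {"x":0,"y":-0.003,"z":0,"yaw":0,"fingers":0.8},
  {"x":0,"y":-0.006,"z":0,"yaw":0,"fingers":0.8},
  {"x":0,"y":-0.009,"z":0,"yaw":0,"fingers":0.8},
  {"x":0,"y":-0.01,"z":0,"yaw":0,"fingers":0.8},
  {"x":0,"y":-0.01,"z":0,"yaw":0,"fingers":0.8},
])

```text
time: 11.9
eef_pos: [0.4812, -0.0419, 0.0157]
tcp_rot: [1.0, -0.007, -0.01, 0.004]
contact_force: [-16.1, -19.1, -0.6]
opening: 0.408
finger_force: 61.9
```

Run:
```python
from h import *
go(.4818,-.042,.017,-91.1)
```

```text
t 11.9 at [ 0.4812 -0.0419  0.0157] h -90.81 need xyz [ 0.0005  0.0001 -0.0013] yaw 0.005 q6 1.31 F [-16.1 -19.1  -0.6] op 0.408 ff 61.9
```

Request:
move_arm([
  {"x":-0.004,"y":0.004,"z":0.001,"yaw":0,"fingers":0.8},
  {"x":-0.004,"y":0.004,"z":0.001,"yaw":0,"fingers":0.5},
  {"x":-0.004,"y":0.004,"z":0.001,"yaw":0,"fingers":0.45},
  {"x":-0.004,"y":0.004,"z":0.001,"yaw":0,"fingers":0.45},
])

```text
time: 12.3
eef_pos: [0.4856, -0.0424, 0.0183]
tcp_rot: [1.0, -0.01, 0.001, 0.0]
contact_force: [0.0, -0.2, -0.4]
opening: 0.549
finger_force: 0.0
```

Request:
move_arm([
  {"x":0,"y":0,"z":-0.015,"yaw":0,"fingers":0.45},
  {"x":0,"y":0,"z":-0.05,"yaw":0,"fingers":0.45},
  {"x":0,"y":0,"z":-0.085,"yaw":0,"fingers":0.45},
])

```text
time: 12.6
eef_pos: [0.4842, -0.0419, 0.1033]
tcp_rot: [1.0, -0.009, -0.0, -0.0]
contact_force: [1.2, 0.6, 0.5]
opening: 0.552
finger_force: 0.0
```

Run:
```python
from h import *
go(.5443,-.3195,.10,-73.6)
plan(.5443,-.3195,.10,-73.6,2)
s=ctrl.read_camera("side");x=cv2.cvtColor(s,cv2.COLOR_RGB2GRAY)
k=np.zeros_like(x);k[215:335,330:450]=x[215:335,330:450]>135
for r in rect("side",k,.018,40,900):print(r)
```

```text
t 12.6 at [ 0.4842 -0.0419  0.1033] h -91.07 need xyz [0.0653 0.2764 0.0032] yaw -0.3049 q6 1.29 F [1.2 0.6 0.5] op 0.552 ff 0.0
end of call 1 xyz [0.0327 0.1382 0.0016] yaw -0.1525 | row [0.0065 0.0276 0.0003] -0.0305
end of call 2 xyz [0.0113 0.1416 0.0016] yaw -0.1525 | row [0.0023 0.0283 0.0003] -0.0305
{'px': (362, 281), 'x': 445.6, 'y': -329.3, 'L': 52.7, 'B': 33.8, 'ang': 2.3}
{'px': (417, 278), 'x': 565.0, 'y': -408.6, 'L': 44.6, 'B': 31.1, 'ang': 22.5}
{'px': (339, 258), 'x': 441.3, 'y': -238.9, 'L': 51.6, 'B': 18.0, 'ang': -6.7}
{'px': (390, 257), 'x': 556.2, 'y': -318.1, 'L': 54.6, 'B': 33.1, 'ang': 17.0}
{'px': (339, 222), 'x': 522.0, 'y': -131.0, 'L': 111.6, 'B': 49.9, 'ang': 6.0}
```

Request:
move_arm([
  {"x":0.0065,"y":0.0276,"z":0,"yaw":-0.0305,"fingers":0.4},
  {"x":0.013,"y":0.0552,"z":0,"yaw":-0.061,"fingers":0.4},
  {"x":0.0195,"y":0.0828,"z":0,"yaw":-0.0915,"fingers":0.4},
  {"x":0.026,"y":0.1104,"z":0,"yaw":-0.122,"fingers":0.4},
  {"x":0.0327,"y":0.1382,"z":0,"yaw":-0.1525,"fingers":0.4},
])

```text
time: 13.15
eef_pos: [0.5152, -0.1822, 0.103]
tcp_rot: [0.998, 0.067, 0.001, 0.0]
contact_force: [-0.3, -0.2, -0.7]
opening: 0.601
finger_force: 0.0
```

Request:
move_arm([
  {"x":0.0023,"y":0.0283,"z":0,"yaw":-0.0305,"fingers":0.4},
  {"x":0.0046,"y":0.0566,"z":0,"yaw":-0.061,"fingers":0.4},
  {"x":0.0069,"y":0.0849,"z":0,"yaw":-0.0915,"fingers":0.4},
  {"x":0.0092,"y":0.1132,"z":0,"yaw":-0.122,"fingers":0.4},
  {"x":0.0113,"y":0.1416,"z":0,"yaw":-0.1525,"fingers":0.4},
])

```text
time: 13.65
eef_pos: [0.5452, -0.3212, 0.1028]
tcp_rot: [0.99, 0.143, 0.001, 0.001]
contact_force: [-0.3, 0.1, 0.8]
opening: 0.597
finger_force: 0.0
```

Run:
```python
from h import *
go(.5443,-.3195,.009,-73.6)
t=ctrl.read_camera("top");x=cv2.cvtColor(t,cv2.COLOR_RGB2GRAY)
k=np.zeros_like(x);k[204:224,305:325]=(x[204:224,305:325]).astype(int)>0
b=np.hstack([cv2.resize(ctrl.read_camera(n)[r[1]:r[3],r[0]:r[2],::-1],(400,300),interpolation=cv2.INTER_CUBIC) for n,r in(("top",(270,180,350,240)),("side",(260,165,340,225)))])
cv2.imwrite("pics/place2.png",b)
```

```text
t 13.65 at [ 0.5452 -0.3212  0.1028] h -73.53 need xyz [-0.0005 -0.002   0.0938] yaw 0.0012 q6 0.59 F [-0.3  0.1  0.8] op 0.597 ff 0.0
```

View pics/place2.png

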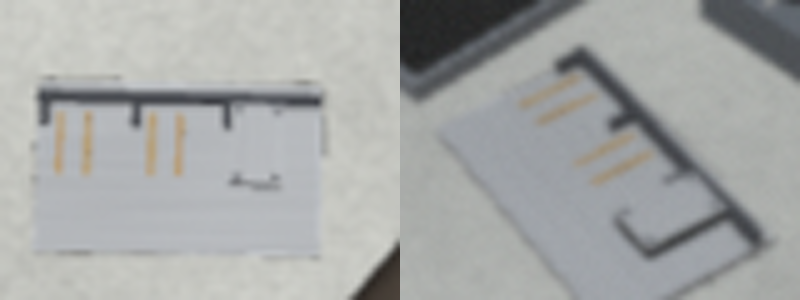

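Request:
move_arm([
  {"x":0,"y":-0.001,"z":0.04,"yaw":0,"fingers":0.4},
  {"x":0,"y":-0.001,"z":0.065,"yaw":0,"fingers":0.4},
  {"x":0,"y":-0.001,"z":0.083,"yaw":0,"fingers":0.4},
  {"x":0,"y":-0.001,"z":0.093,"yaw":0,"fingers":0.4},
  {"x":0,"y":-0.001,"z":0.093,"yaw":0,"fingers":0.4},
])

```text
time: 14.3
eef_pos: [0.5432, -0.3179, 0.008]
tcp_rot: [0.99, 0.143, -0.001, -0.001]
contact_force: [0.0, -0.3, -0.3]
opening: 0.599
finger_force: 0.0
```

Request:
move_arm([
  {"x":0,"y":0,"z":0,"yaw":0,"fingers":0.5},
  {"x":0,"y":0,"z":0,"yaw":0,"fingers":0.6},
  {"x":0,"y":0,"z":0,"yaw":0,"fingers":0.7},
  {"x":0,"y":0,"z":0,"yaw":0,"fingers":0.8},
  {"x":0,"y":0,"z":0,"yaw":0,"fingers":0.8},
])

```text
time: 14.8
eef_pos: [0.545, -0.32, 0.0113]
tcp_rot: [0.99, 0.142, 0.001, 0.001]
contact_force: [0.1, 1.1, 5.3]
opening: 0.404
finger_force: 60.7
```

Request:
move_arm([
  {"x":0,"y":0,"z":-0.03,"yaw":0,"fingers":0.8},
  {"x":0,"y":0,"z":-0.06,"yaw":0,"fingers":0.8},
  {"x":0,"y":0,"z":-0.09,"yaw":0,"fingers":0.8},
  {"x":0,"y":0,"z":-0.09,"yaw":0,"fingers":0.8},
])

```text
time: 15.2
eef_pos: [0.5462, -0.3212, 0.1047]
tcp_rot: [0.99, 0.142, 0.003, 0.004]
contact_force: [0.1, -1.0, 0.2]
opening: 0.404
finger_force: 60.1
```

Run:
```python
from h import *
go(.4720,.019,.10,-91.1)
plan(.4690,.019,.10,-91.1,2)
```

```text
t 15.2 at [ 0.5462 -0.3212  0.1047] h -73.64 need xyz [ 0.0246 -0.3474  0.002 ] yaw 0.3048 q6 0.59 F [ 0.1 -1.   0.2] op 0.404 ff 60.1
end of call 1 xyz [ 0.0109 -0.1741  0.0023] yaw 0.1524 | row [ 0.0022 -0.0348  0.0005] 0.0305
end of call 2 xyz [-0.0157 -0.1737  0.0023] yaw 0.1524 | row [-0.0031 -0.0347  0.0005] 0.0305
```

Request:
move_arm([
  {"x":0.0022,"y":-0.0348,"z":0,"yaw":0.0305,"fingers":0.8},
  {"x":0.0044,"y":-0.0696,"z":0,"yaw":0.061,"fingers":0.8},
  {"x":0.0066,"y":-0.1044,"z":0,"yaw":0.0915,"fingers":0.8},
  {"x":0.0088,"y":-0.1392,"z":0,"yaw":0.122,"fingers":0.8},
  {"x":0.0109,"y":-0.1741,"z":0,"yaw":0.1524,"fingers":0.8},
])

```text
time: 15.7
eef_pos: [0.5037, -0.1474, 0.0978]
tcp_rot: [0.998, 0.066, -0.001, -0.001]
contact_force: [0.6, 0.3, 0.3]
opening: 0.412
finger_force: 60.1
```

Request:
move_arm([
  {"x":-0.0031,"y":-0.0347,"z":0,"yaw":0.0305,"fingers":0.8},
  {"x":-0.0062,"y":-0.0694,"z":0,"yaw":0.061,"fingers":0.8},
  {"x":-0.0093,"y":-0.1041,"z":0,"yaw":0.0915,"fingers":0.8},
  {"x":-0.0124,"y":-0.1388,"z":0,"yaw":0.122,"fingers":0.8},
  {"x":-0.0157,"y":-0.1737,"z":0,"yaw":0.1524,"fingers":0.8},
])

```text
time: 16.2
eef_pos: [0.465, 0.0224, 0.0981]
tcp_rot: [1.0, -0.01, -0.001, -0.0]
contact_force: [1.0, -0.1, -1.5]
opening: 0.41
finger_force: 60.1
```

Request:
move_arm([
  {"x":0,"y":0,"z":0.02,"yaw":0,"fingers":0.8},
  {"x":0,"y":0,"z":0.045,"yaw":0,"fingers":0.8},
  {"x":0,"y":0,"z":0.06,"yaw":0,"fingers":0.8},
  {"x":0,"y":0,"z":0.07,"yaw":0,"fingers":0.8},
  {"x":0,"y":0,"z":0.07,"yaw":0,"fingers":0.8},
])

```text
time: 16.7
eef_pos: [0.4646, 0.0213, 0.0272]
tcp_rot: [1.0, -0.01, -0.002, -0.0]
contact_force: [-0.6, 0.2, -0.9]
opening: 0.407
finger_force: 60.1
```

Run:
```python
from h import *
go(.482,.0240,.017,-91.1)
```

```text
t 16.7 at [0.4646 0.0213 0.0272] h -91.11 need xyz [ 0.0174 -0.003   0.0101] yaw -0.0002 q6 1.42 F [-0.6  0.2 -0.9] op 0.407 ff 60.1
```

Request:
move_arm([
  {"x":0,"y":0.003,"z":0.005,"yaw":0,"fingers":0.8},
  {"x":0,"y":0.003,"z":0.0095,"yaw":0,"fingers":0.8},
  {"x":0.006,"y":0.003,"z":0.0095,"yaw":0,"fingers":0.8},
  {"x":0.012,"y":0.003,"z":0.0095,"yaw":0,"fingers":0.8},
  {"x":0.017,"y":0.003,"z":0.0095,"yaw":0,"fingers":0.8},
])

```text
time: 17.2
eef_pos: [0.4821, 0.0177, 0.0198]
tcp_rot: [1.0, -0.009, -0.003, -0.0]
contact_force: [-13.9, -2.6, 8.0]
opening: 0.408
finger_force: 60.9
```

Request:
move_arm([
  {"x":0.003,"y":0,"z":0,"yaw":0,"fingers":0.8},
  {"x":0.005,"y":0,"z":0,"yaw":0,"fingers":0.8},
  {"x":0.005,"y":0,"z":0,"yaw":0,"fingers":0.8},
])

```text
time: 17.5
eef_pos: [0.482, 0.0181, 0.018]
tcp_rot: [1.0, -0.009, -0.009, -0.0]
contact_force: [-15.1, -2.7, 7.2]
opening: 0.411
finger_force: 60.9
```

Request:
move_arm([
  {"x":0,"y":-0.003,"z":0,"yaw":0,"fingers":0.8},
  {"x":0,"y":-0.006,"z":0,"yaw":0,"fingers":0.8},
  {"x":0,"y":-0.009,"z":0,"yaw":0,"fingers":0.8},
  {"x":0,"y":-0.01,"z":0,"yaw":0,"fingers":0.8},
  {"x":0,"y":-0.01,"z":0,"yaw":0,"fingers":0.8},
])

```text
time: 18.0
eef_pos: [0.4823, 0.0235, 0.0175]
tcp_rot: [1.0, -0.008, -0.009, 0.004]
contact_force: [-14.5, -20.3, 1.7]
opening: 0.41
finger_force: 60.5
```

Run:
```python
from h import *
go(.482,.0240,.017,-91.1)
```

```text
t 18.0 at [0.4823 0.0235 0.0175] h -90.89 need xyz [-0.0003 -0.0005  0.0005] yaw 0.0037 q6 1.44 F [-14.5 -20.3   1.7] op 0.41 ff 60.5
```

Request:
move_arm([
  {"x":-0.004,"y":0.004,"z":0.0015,"yaw":0,"fingers":0.8},
  {"x":-0.004,"y":0.004,"z":0.0015,"yaw":0,"fingers":0.5},
  {"x":-0.004,"y":0.004,"z":0.0015,"yaw":0,"fingers":0.45},
  {"x":-0.004,"y":0.004,"z":0.0015,"yaw":0,"fingers":0.45},
])

```text
time: 18.4
eef_pos: [0.486, 0.024, 0.0192]
tcp_rot: [1.0, -0.009, 0.001, 0.0]
contact_force: [-0.6, -0.3, -0.8]
opening: 0.554
finger_force: 0.0
```

Request:
move_arm([
  {"x":0,"y":0,"z":-0.015,"yaw":0,"fingers":0.45},
  {"x":0,"y":0,"z":-0.05,"yaw":0,"fingers":0.45},
  {"x":0,"y":0,"z":-0.085,"yaw":0,"fingers":0.45},
])

```text
time: 18.7
eef_pos: [0.4845, 0.0243, 0.1042]
tcp_rot: [1.0, -0.009, -0.0, -0.0]
contact_force: [0.9, -0.4, -0.0]
opening: 0.548
finger_force: 0.0
```

Run:
```python
from h import *
s=ctrl.read_camera("side");x=cv2.cvtColor(s,cv2.COLOR_RGB2GRAY)
k=np.zeros_like(x);k[215:335,330:450]=x[215:335,330:450]>135
for r in rect("side",k,.018,40,900):print(r)
plan(.4338,-.328,.10,-89.5,2)
```

```text
{'px': (362, 281), 'x': 445.7, 'y': -329.1, 'L': 52.8, 'B': 32.8, 'ang': 3.3}
{'px': (339, 258), 'x': 441.2, 'y': -239.1, 'L': 51.4, 'B': 18.0, 'ang': -11.9}
{'px': (339, 222), 'x': 522.5, 'y': -131.0, 'L': 106.9, 'B': 49.7, 'ang': 5.1}
end of call 1 xyz [-0.0245  0.1763  0.0056] yaw -0.0134 | row [-0.0049  0.0353  0.0011] -0.0027
end of call 2 xyz [-0.0269  0.176   0.0056] yaw -0.0134 | row [-0.0054  0.0352  0.0011] -0.0027
```

Request:
move_arm([
  {"x":-0.0049,"y":0.0353,"z":0,"yaw":0,"fingers":0.4},
  {"x":-0.0098,"y":0.0706,"z":0,"yaw":-0.005,"fingers":0.4},
  {"x":-0.0147,"y":0.1059,"z":0,"yaw":-0.008,"fingers":0.4},
  {"x":-0.0196,"y":0.1412,"z":0,"yaw":-0.01,"fingers":0.4},
  {"x":-0.0245,"y":0.1763,"z":0,"yaw":-0.0134,"fingers":0.4},
])

```text
time: 19.25
eef_pos: [0.4573, -0.1533, 0.104]
tcp_rot: [1.0, -0.002, 0.001, 0.0]
contact_force: [0.1, 0.4, -0.4]
opening: 0.604
finger_force: 0.0
```

Request:
move_arm([
  {"x":-0.0054,"y":0.0352,"z":0,"yaw":0,"fingers":0.4},
  {"x":-0.0108,"y":0.0704,"z":0,"yaw":-0.005,"fingers":0.4},
  {"x":-0.0162,"y":0.1056,"z":0,"yaw":-0.008,"fingers":0.4},
  {"x":-0.0216,"y":0.1408,"z":0,"yaw":-0.01,"fingers":0.4},
  {"x":-0.0269,"y":0.176,"z":0,"yaw":-0.0134,"fingers":0.4},
])

```text
time: 19.75
eef_pos: [0.4292, -0.3295, 0.1038]
tcp_rot: [1.0, 0.004, 0.001, 0.001]
contact_force: [0.7, 0.4, 0.3]
opening: 0.598
finger_force: 0.0
```

Run:
```python
from h import *
go(.4338,-.328,.010,-89.5)
```

```text
t 19.75 at [ 0.4292 -0.3295  0.1038] h -89.53 need xyz [ 0.0045 -0.0016  0.0938] yaw -0.0005 q6 0.72 F [0.7 0.4 0.3] op 0.598 ff 0.0
```

Request:
move_arm([
  {"x":0.004,"y":0,"z":0.04,"yaw":0,"fingers":0.4},
  {"x":0.004,"y":0,"z":0.065,"yaw":0,"fingers":0.4},
  {"x":0.004,"y":0,"z":0.083,"yaw":0,"fingers":0.4},
  {"x":0.004,"y":0,"z":0.093,"yaw":0,"fingers":0.4},
  {"x":0.004,"y":0,"z":0.093,"yaw":0,"fingers":0.4},
])

```text
time: 20.25
eef_pos: [0.4326, -0.3271, 0.0091]
tcp_rot: [1.0, 0.004, -0.001, -0.001]
contact_force: [0.0, -0.0, -0.4]
opening: 0.603
finger_force: 0.0
```

Request:
move_arm([
  {"x":0,"y":0,"z":0,"yaw":0,"fingers":0.5},
  {"x":0,"y":0,"z":0,"yaw":0,"fingers":0.6},
  {"x":0,"y":0,"z":0,"yaw":0,"fingers":0.7},
  {"x":0,"y":0,"z":0,"yaw":0,"fingers":0.8},
  {"x":0,"y":0,"z":0,"yaw":0,"fingers":0.8},
])

```text
time: 20.75
eef_pos: [0.4339, -0.3287, 0.0121]
tcp_rot: [1.0, 0.004, 0.001, 0.001]
contact_force: [-0.2, 1.7, 6.3]
opening: 0.408
finger_force: 59.2
```

Request:
move_arm([
  {"x":0,"y":0,"z":-0.03,"yaw":0,"fingers":0.8},
  {"x":0,"y":0,"z":-0.06,"yaw":0,"fingers":0.8},
  {"x":0,"y":0,"z":-0.09,"yaw":0,"fingers":0.8},
  {"x":0,"y":0,"z":-0.09,"yaw":0,"fingers":0.8},
])

```text
time: 21.15
eef_pos: [0.435, -0.3304, 0.1053]
tcp_rot: [1.0, 0.004, 0.003, 0.004]
contact_force: [0.5, -0.7, -0.3]
opening: 0.404
finger_force: 59.8
```

Run:
```python
from h import *
go(.4720,.084,.10,-91.1)
plan(.4690,.083,.10,-91.1,2)
```

```text
t 21.15 at [ 0.435  -0.3304  0.1053] h -89.56 need xyz [ 0.0402 -0.4141  0.0024] yaw 0.0269 q6 0.73 F [ 0.5 -0.7 -0.3] op 0.404 ff 59.8
end of call 1 xyz [ 0.0186 -0.2065  0.0027] yaw 0.0135 | row [ 0.0037 -0.0413  0.0005] 0.0027
end of call 2 xyz [ 0.0158 -0.2068  0.0027] yaw 0.0135 | row [ 0.0032 -0.0414  0.0005] 0.0027
```

Request:
move_arm([
  {"x":0.0037,"y":-0.0413,"z":0,"yaw":0,"fingers":0.8},
  {"x":0.0074,"y":-0.0826,"z":0,"yaw":0.005,"fingers":0.8},
  {"x":0.0111,"y":-0.1239,"z":0,"yaw":0.008,"fingers":0.8},
  {"x":0.0148,"y":-0.1652,"z":0,"yaw":0.01,"fingers":0.8},
  {"x":0.0186,"y":-0.2065,"z":0,"yaw":0.0135,"fingers":0.8},
])

```text
time: 21.65
eef_pos: [0.4488, -0.1193, 0.0991]
tcp_rot: [1.0, -0.003, -0.001, -0.0]
contact_force: [0.1, 0.9, -0.4]
opening: 0.404
finger_force: 59.7
```

Request:
move_arm([
  {"x":0.0032,"y":-0.0414,"z":0,"yaw":0,"fingers":0.8},
  {"x":0.0064,"y":-0.0828,"z":0,"yaw":0.005,"fingers":0.8},
  {"x":0.0096,"y":-0.1242,"z":0,"yaw":0.008,"fingers":0.8},
  {"x":0.0128,"y":-0.1656,"z":0,"yaw":0.01,"fingers":0.8},
  {"x":0.0158,"y":-0.2068,"z":0,"yaw":0.0135,"fingers":0.8},
])

```text
time: 22.15
eef_pos: [0.4658, 0.0872, 0.0992]
tcp_rot: [1.0, -0.01, -0.001, 0.0]
contact_force: [0.2, -0.9, -0.8]
opening: 0.406
finger_force: 59.8
```

Request:
move_arm([
  {"x":0,"y":0,"z":0.02,"yaw":0,"fingers":0.8},
  {"x":0,"y":0,"z":0.045,"yaw":0,"fingers":0.8},
  {"x":0,"y":0,"z":0.06,"yaw":0,"fingers":0.8},
  {"x":0,"y":0,"z":0.07,"yaw":0,"fingers":0.8},
  {"x":0,"y":0,"z":0.07,"yaw":0,"fingers":0.8},
])

```text
time: 22.65
eef_pos: [0.4649, 0.0855, 0.0282]
tcp_rot: [1.0, -0.01, -0.002, -0.0]
contact_force: [-0.5, 0.8, -0.2]
opening: 0.407
finger_force: 59.8
```

Run:
```python
from h import *
go(.483,.090,.0172,-91.1)
```

```text
t 22.65 at [0.4649 0.0855 0.0282] h -91.11 need xyz [ 0.018  -0.0049  0.0109] yaw -0.0003 q6 1.56 F [-0.5  0.8 -0.2] op 0.407 ff 59.8
```

Request:
move_arm([
  {"x":0,"y":0.001,"z":0.005,"yaw":0,"fingers":0.8},
  {"x":0,"y":0.001,"z":0.0095,"yaw":0,"fingers":0.8},
  {"x":0.006,"y":0.001,"z":0.0095,"yaw":0,"fingers":0.8},
  {"x":0.012,"y":0.001,"z":0.0095,"yaw":0,"fingers":0.8},
  {"x":0.017,"y":0.001,"z":0.0095,"yaw":0,"fingers":0.8},
])

```text
time: 23.15
eef_pos: [0.4826, 0.0842, 0.0209]
tcp_rot: [1.0, -0.01, -0.003, -0.0]
contact_force: [-10.8, -0.7, 5.0]
opening: 0.409
finger_force: 60.1
```

Request:
move_arm([
  {"x":0.003,"y":0,"z":0,"yaw":0,"fingers":0.8},
  {"x":0.005,"y":0,"z":0,"yaw":0,"fingers":0.8},
  {"x":0.005,"y":0,"z":0,"yaw":0,"fingers":0.8},
])

```text
time: 23.45
eef_pos: [0.4826, 0.0844, 0.0188]
tcp_rot: [1.0, -0.01, -0.009, -0.0]
contact_force: [-13.3, 0.5, 6.6]
opening: 0.405
finger_force: 60.2
```

Request:
move_arm([
  {"x":0,"y":-0.003,"z":0,"yaw":0,"fingers":0.8},
  {"x":0,"y":-0.006,"z":0,"yaw":0,"fingers":0.8},
  {"x":0,"y":-0.009,"z":0,"yaw":0,"fingers":0.8},
  {"x":0,"y":-0.01,"z":0,"yaw":0,"fingers":0.8},
  {"x":0,"y":-0.01,"z":0,"yaw":0,"fingers":0.8},
])

```text
time: 23.95
eef_pos: [0.4827, 0.0883, 0.0184]
tcp_rot: [1.0, -0.009, -0.009, 0.006]
contact_force: [-13.2, -24.5, 3.3]
opening: 0.404
finger_force: 59.6
```

Run:
```python
from h import *
go(.483,.090,.0172,-91.1)
```

```text
t 23.95 at [0.4827 0.0883 0.0184] h -90.98 need xyz [ 0.0003 -0.0017  0.0011] yaw 0.0021 q6 1.58 F [-13.2 -24.5   3.3] op 0.404 ff 59.6
```

Request:
move_arm([
  {"x":-0.004,"y":0.005,"z":0.0015,"yaw":0,"fingers":0.8},
  {"x":-0.004,"y":0.005,"z":0.0015,"yaw":0,"fingers":0.5},
  {"x":-0.004,"y":0.005,"z":0.0015,"yaw":0,"fingers":0.45},
  {"x":-0.004,"y":0.005,"z":0.0015,"yaw":0,"fingers":0.45},
])

```text
time: 24.35
eef_pos: [0.4863, 0.0894, 0.0202]
tcp_rot: [1.0, -0.01, 0.001, -0.0]
contact_force: [-0.1, -0.3, 0.3]
opening: 0.546
finger_force: 0.0
```

Request:
move_arm([
  {"x":0,"y":0,"z":-0.015,"yaw":0,"fingers":0.45},
  {"x":0,"y":0,"z":-0.05,"yaw":0,"fingers":0.45},
  {"x":0,"y":0,"z":-0.095,"yaw":0,"fingers":0.45},
  {"x":0,"y":0,"z":-0.135,"yaw":0,"fingers":0.4},
])

```text
time: 24.75
eef_pos: [0.4855, 0.0897, 0.1567]
tcp_rot: [1.0, -0.009, 0.001, -0.0]
contact_force: [0.2, 0.0, -0.5]
opening: 0.599
finger_force: 0.0
```

```bash
sed -i 's/dy=-((h-h0+180)%360-180)\/n$/dy=(-((h-h0+180)%360-180) if tot is None else tot)\/n/; s/frm=None,long=True/frm=None,tot=None/' h.py
python3 - <<'E'
from h import *
plan(.6785,.056,.155,99.3,5,tot=-190.4)
go(.6785,.056,.155,99.3)
E
```

```text
end of call 1 xyz [0.0387 0.006  0.0003] yaw -0.6646 | row [0.0077 0.0012 0.0001] -0.1329
end of call 2 xyz [0.0268 0.0286 0.0003] yaw -0.6646 | row [0.0054 0.0057 0.0001] -0.1329
end of call 3 xyz [0.0034 0.039  0.0003] yaw -0.6646 | row [0.0007 0.0078 0.0001] -0.1329
end of call 4 xyz [-0.0214  0.0328  0.0003] yaw -0.6646 | row [-0.0043  0.0066  0.0001] -0.1329
end of call 5 xyz [-0.0371  0.0127  0.0003] yaw -0.6646 | row [-0.0074  0.0025  0.0001] -0.1329
t 24.75 at [0.4855 0.0897 0.1567] h -91.06 need xyz [0.1936 0.0301 0.0021] yaw 2.9608 q6 1.57 F [ 0.2  0.  -0.5] op 0.599 ff 0.0
```

Request:
move_arm([
  {"x":0.0077,"y":0.0012,"z":0,"yaw":-0.133,"fingers":0.4},
  {"x":0.0154,"y":0.0024,"z":0,"yaw":-0.266,"fingers":0.4},
  {"x":0.0231,"y":0.0036,"z":0,"yaw":-0.399,"fingers":0.4},
  {"x":0.0308,"y":0.0048,"z":0,"yaw":-0.532,"fingers":0.4},
  {"x":0.0387,"y":0.006,"z":0,"yaw":-0.6646,"fingers":0.4},
])

```text
time: 25.25
eef_pos: [0.5244, 0.0829, 0.1551]
tcp_rot: [0.947, 0.32, 0.001, 0.0]
contact_force: [-0.3, 0.2, 0.8]
opening: 0.6
finger_force: 0.0
```

Request:
move_arm([
  {"x":0.0054,"y":0.0057,"z":0,"yaw":-0.133,"fingers":0.4},
  {"x":0.0108,"y":0.0114,"z":0,"yaw":-0.266,"fingers":0.4},
  {"x":0.0161,"y":0.0171,"z":0,"yaw":-0.399,"fingers":0.4},
  {"x":0.0214,"y":0.0228,"z":0,"yaw":-0.532,"fingers":0.4},
  {"x":0.0268,"y":0.0286,"z":0,"yaw":-0.6646,"fingers":0.4},
])

```text
time: 25.75
eef_pos: [0.563, 0.0762, 0.1549]
tcp_rot: [0.791, 0.612, 0.001, 0.0]
contact_force: [0.0, -0.4, 0.3]
opening: 0.598
finger_force: 0.0
```

Request:
move_arm([
  {"x":0.0007,"y":0.0078,"z":0,"yaw":-0.133,"fingers":0.4},
  {"x":0.0014,"y":0.0156,"z":0,"yaw":-0.266,"fingers":0.4},
  {"x":0.0021,"y":0.0234,"z":0,"yaw":-0.399,"fingers":0.4},
  {"x":0.0028,"y":0.0312,"z":0,"yaw":-0.532,"fingers":0.4},
  {"x":0.0034,"y":0.039,"z":0,"yaw":-0.6646,"fingers":0.4},
])

```text
time: 26.25
eef_pos: [0.6016, 0.0695, 0.1549]
tcp_rot: [0.548, 0.836, 0.0, 0.001]
contact_force: [-0.2, 0.2, -0.6]
opening: 0.598
finger_force: 0.0
```

Request:
move_arm([
  {"x":-0.0043,"y":0.0066,"z":0,"yaw":-0.133,"fingers":0.4},
  {"x":-0.0086,"y":0.0132,"z":0,"yaw":-0.266,"fingers":0.4},
  {"x":-0.0129,"y":0.0198,"z":0,"yaw":-0.399,"fingers":0.4},
  {"x":-0.0172,"y":0.0264,"z":0,"yaw":-0.532,"fingers":0.4},
  {"x":-0.0214,"y":0.0328,"z":0,"yaw":-0.6646,"fingers":0.4},
])

```text
time: 26.75
eef_pos: [0.6402, 0.0627, 0.1549]
tcp_rot: [0.246, 0.969, 0.0, 0.001]
contact_force: [0.4, 0.7, 0.2]
opening: 0.598
finger_force: 0.0
```

Request:
move_arm([
  {"x":-0.0074,"y":0.0025,"z":0,"yaw":-0.133,"fingers":0.4},
  {"x":-0.0148,"y":0.005,"z":0,"yaw":-0.266,"fingers":0.4},
  {"x":-0.0222,"y":0.0075,"z":0,"yaw":-0.399,"fingers":0.4},
  {"x":-0.0296,"y":0.01,"z":0,"yaw":-0.532,"fingers":0.4},
  {"x":-0.0371,"y":0.0127,"z":0,"yaw":-0.6646,"fingers":0.4},
])

```text
time: 27.25
eef_pos: [0.6787, 0.056, 0.1548]
tcp_rot: [-0.084, 0.996, -0.0, 0.001]
contact_force: [0.2, -0.3, 0.1]
opening: 0.6
finger_force: 0.0
```

Run:
```python
from h import *
go(.6785,.056,.063,99.3)
b=np.hstack([cv2.resize(ctrl.read_camera(n)[r[1]:r[3],r[0]:r[2],::-1],(400,300),interpolation=cv2.INTER_CUBIC) for n,r in(("top",(265,175,345,235)),("side",(260,165,340,225)))])
cv2.imwrite("pics/all.png",b)
```

```text
t 27.25 at [0.6787 0.056  0.1548] h 99.65 need xyz [0.0004 0.     0.0918] yaw 0.0061 q6 -1.81 F [ 0.2 -0.3  0.1] op 0.6 ff 0.0
```

View pics/all.png

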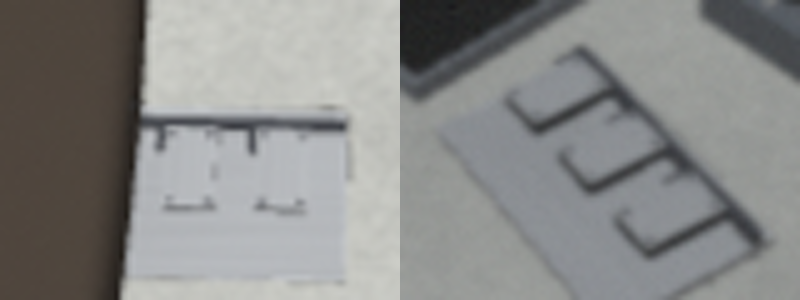

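Request:
move_arm([
  {"x":0,"y":0,"z":0.04,"yaw":0,"fingers":0.4},
  {"x":0,"y":0,"z":0.065,"yaw":0,"fingers":0.4},
  {"x":0,"y":0,"z":0.083,"yaw":0,"fingers":0.4},
  {"x":0,"y":0,"z":0.091,"yaw":0,"fingers":0.4},
  {"x":0,"y":0,"z":0.091,"yaw":0,"fingers":0.4},
])

```text
time: 27.85
eef_pos: [0.6772, 0.0556, 0.0623]
tcp_rot: [-0.081, 0.997, 0.0, -0.001]
contact_force: [0.4, 0.6, 0.3]
opening: 0.602
finger_force: 0.0
```

Request:
move_arm([
  {"x":0,"y":0,"z":0,"yaw":0,"fingers":0.6},
  {"x":0,"y":0,"z":0,"yaw":0,"fingers":0.8},
  {"x":0,"y":0,"z":0,"yaw":0,"fingers":0.95},
  {"x":0,"y":0,"z":0,"yaw":0,"fingers":1},
  {"x":0,"y":0,"z":0,"yaw":0,"fingers":1},
], force=40)

```text
time: 28.35
eef_pos: [0.6789, 0.0558, 0.0654]
tcp_rot: [-0.08, 0.997, 0.0, 0.001]
contact_force: [-0.8, 1.6, 5.8]
opening: 0.142
finger_force: 41.3
```

Run:
```python
from h import *
go(.6785,.056,.063,19.3);print(state()[0]["wrist_torque"])
s=ctrl.read_camera("side");cv2.imwrite("pics/s.png",s[165:225,260:340,::-1])
```

```text
t 28.35 at [0.6789 0.0558 0.0654] h 99.23 need xyz [0.0004 0.0003 0.0024] yaw 1.3951 q6 -1.8 F [-0.8  1.6  5.8] op 0.142 ff 41.3
[ 0.35662279  0.1885365  -0.2315738 ]
```

Request:
move_arm([
  {"x":0,"y":0,"z":0,"yaw":0.14,"fingers":1},
  {"x":0,"y":0,"z":0,"yaw":0.28,"fingers":1},
  {"x":0,"y":0,"z":0,"yaw":0.42,"fingers":1},
  {"x":0,"y":0,"z":0,"yaw":0.56,"fingers":1},
  {"x":0,"y":0,"z":0,"yaw":0.7,"fingers":1},
])

```text
time: 28.9
eef_pos: [0.6789, 0.0556, 0.0654]
tcp_rot: [0.268, 0.963, 0.0, 0.001]
contact_force: [-1.2, 2.4, 6.3]
opening: 0.143
finger_force: 41.2
```

Request:
move_arm([
  {"x":0,"y":0,"z":0,"yaw":0.14,"fingers":1},
  {"x":0,"y":0,"z":0,"yaw":0.28,"fingers":1},
  {"x":0,"y":0,"z":0,"yaw":0.42,"fingers":1},
  {"x":0,"y":0,"z":0,"yaw":0.56,"fingers":1},
  {"x":0,"y":0,"z":0,"yaw":0.7,"fingers":1},
])

```text
time: 29.4
eef_pos: [0.6787, 0.0554, 0.0654]
tcp_rot: [0.582, 0.813, 0.0, 0.001]
contact_force: [-2.3, 1.3, 7.8]
opening: 0.137
finger_force: 41.3
```

Run:
```python
from h import *
go(.6785,.056,.063,19.3);print(state()[0]["wrist_torque"])
```

```text
t 29.4 at [0.6787 0.0554 0.0654] h 18.78 need xyz [0.0006 0.     0.0024] yaw -0.0091 q6 -0.39 F [-2.3  1.3  7.8] op 0.137 ff 41.3
[0.21377626 0.28961579 0.01092741]
```

Request:
move_arm([
  {"x":0,"y":0,"z":0,"yaw":0,"fingers":0.8},
  {"x":0,"y":0,"z":0,"yaw":0,"fingers":0.6},
  {"x":0,"y":0,"z":0,"yaw":0,"fingers":0.6},
  {"x":0,"y":0,"z":0,"yaw":0,"fingers":0.6},
  {"x":0,"y":0,"z":0,"yaw":0,"fingers":0.6},
])

```text
time: 29.9
eef_pos: [0.6777, 0.0552, 0.063]
tcp_rot: [0.58, 0.815, -0.0, -0.0]
contact_force: [-0.3, -0.2, 1.4]
opening: 0.399
finger_force: 0.0
```

Run:
```python
from h import *
go(.6785,.056,.063,19.3)
s=ctrl.read_camera("side");o=cv2.imread("pics/s.png");n=s[165:225,260:340,::-1]
print("plate change",np.abs(n.astype(int)-o).max(2)[:, :72].max(), (np.abs(n.astype(int)-o).max(2)>25).sum())
t=ctrl.read_camera("top")
cv2.imwrite("pics/two.png",np.hstack([cv2.resize(t[140:235,255:345,::-1],(400,422),interpolation=cv2.INTER_CUBIC),cv2.resize(s[130:230,260:360,::-1],(400,422),interpolation=cv2.INTER_CUBIC)]))
```

```text
t 29.9 at [0.6777 0.0552 0.063 ] h 19.1 need xyz [ 0.0005  0.001  -0.    ] yaw -0.0034 q6 -0.4 F [-0.3 -0.2  1.4] op 0.399 ff 0.0
plate change 11 0
```

View pics/two.png

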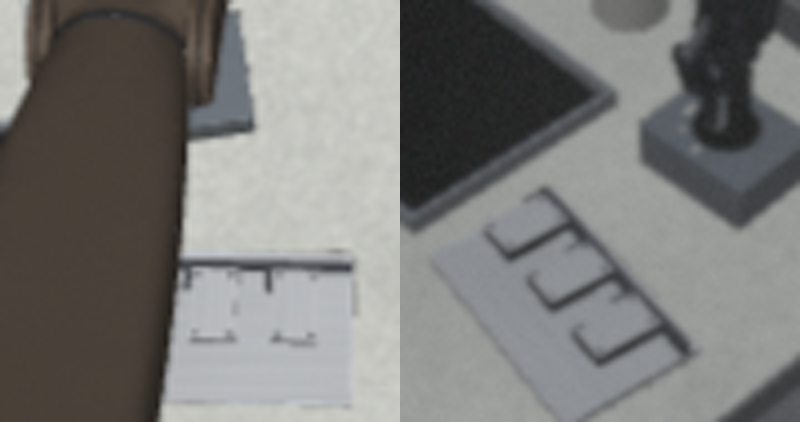

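Request:
move_arm([
  {"x":0,"y":0,"z":0,"yaw":0,"fingers":0.6},
  {"x":0,"y":0,"z":0,"yaw":0,"fingers":0.6},
  {"x":0,"y":0,"z":0,"yaw":0,"fingers":0.6},
  {"x":0,"y":0,"z":0,"yaw":0,"fingers":0.6},
  {"x":0,"y":0,"z":0,"yaw":0,"fingers":0.6},
])

```text
time: 30.5
eef_pos: [0.6778, 0.0553, 0.0633]
tcp_rot: [0.58, 0.814, 0.0, -0.0]
contact_force: [-0.3, 0.3, 0.8]
opening: 0.398
finger_force: 0.0
```

Request:
move_arm([
  {"x":0,"y":0,"z":0,"yaw":0,"fingers":0.6},
  {"x":0,"y":0,"z":0,"yaw":0,"fingers":0.6},
  {"x":0,"y":0,"z":0,"yaw":0,"fingers":0.6},
  {"x":0,"y":0,"z":0,"yaw":0,"fingers":0.6},
  {"x":0,"y":0,"z":0,"yaw":0,"fingers":0.6},
])

```text
time: 31.0
eef_pos: [0.6778, 0.0553, 0.0633]
tcp_rot: [0.58, 0.814, -0.0, -0.0]
contact_force: [-0.1, -0.0, -0.2]
opening: 0.397
finger_force: 0.0
```

Request:
move_arm([
  {"x":0,"y":0,"z":0,"yaw":0,"fingers":0.6},
  {"x":0,"y":0,"z":0,"yaw":0,"fingers":0.6},
  {"x":0,"y":0,"z":0,"yaw":0,"fingers":0.6},
  {"x":0,"y":0,"z":0,"yaw":0,"fingers":0.6},
  {"x":0,"y":0,"z":0,"yaw":0,"fingers":0.6},
])

```text
time: 31.5
eef_pos: [0.6778, 0.0553, 0.0633]
tcp_rot: [0.58, 0.814, -0.0, -0.0]
contact_force: [0.3, -0.9, 0.9]
opening: 0.401
finger_force: 0.0
```

Request:
move_arm([
  {"x":0,"y":0,"z":0,"yaw":0,"fingers":0.6},
  {"x":0,"y":0,"z":0,"yaw":0,"fingers":0.6},
  {"x":0,"y":0,"z":0,"yaw":0,"fingers":0.6},
  {"x":0,"y":0,"z":0,"yaw":0,"fingers":0.6},
  {"x":0,"y":0,"z":0,"yaw":0,"fingers":0.6},
])

```text
time: 32.0
eef_pos: [0.6779, 0.0553, 0.0634]
tcp_rot: [0.58, 0.814, 0.0, 0.0]
contact_force: [-0.4, 0.9, -0.4]
opening: 0.402
finger_force: 0.0
```

Request:
move_arm([
  {"x":0,"y":0,"z":0,"yaw":0,"fingers":0.6},
  {"x":0,"y":0,"z":0,"yaw":0,"fingers":0.6},
  {"x":0,"y":0,"z":0,"yaw":0,"fingers":0.6},
  {"x":0,"y":0,"z":0,"yaw":0,"fingers":0.6},
  {"x":0,"y":0,"z":0,"yaw":0,"fingers":0.6},
])

```text
time: 32.5
eef_pos: [0.6778, 0.0553, 0.0633]
tcp_rot: [0.58, 0.814, -0.0, 0.0]
contact_force: [-0.1, -0.3, -0.1]
opening: 0.403
finger_force: 0.0
```

Request:
move_arm([
  {"x":0,"y":0,"z":0,"yaw":0,"fingers":0.6},
  {"x":0,"y":0,"z":0,"yaw":0,"fingers":0.6},
  {"x":0,"y":0,"z":0,"yaw":0,"fingers":0.6},
  {"x":0,"y":0,"z":0,"yaw":0,"fingers":0.6},
  {"x":0,"y":0,"z":0,"yaw":0,"fingers":0.6},
])

```text
time: 33.0
eef_pos: [0.6778, 0.0553, 0.0633]
tcp_rot: [0.58, 0.814, -0.0, -0.0]
contact_force: [-0.3, -0.2, 0.4]
opening: 0.398
finger_force: 0.0
```

Request:
move_arm([
  {"x":0,"y":0,"z":0,"yaw":0,"fingers":0.6},
  {"x":0,"y":0,"z":0,"yaw":0,"fingers":0.6},
  {"x":0,"y":0,"z":0,"yaw":0,"fingers":0.6},
  {"x":0,"y":0,"z":0,"yaw":0,"fingers":0.6},
  {"x":0,"y":0,"z":0,"yaw":0,"fingers":0.6},
])

```text
time: 33.5
eef_pos: [0.6778, 0.0553, 0.0634]
tcp_rot: [0.58, 0.814, 0.0, 0.0]
contact_force: [-1.9, 0.7, -0.4]
opening: 0.403
finger_force: 0.0
```

Request:
move_arm([
  {"x":0,"y":0,"z":0,"yaw":0,"fingers":0.6},
  {"x":0,"y":0,"z":0,"yaw":0,"fingers":0.6},
  {"x":0,"y":0,"z":0,"yaw":0,"fingers":0.6},
  {"x":0,"y":0,"z":0,"yaw":0,"fingers":0.6},
  {"x":0,"y":0,"z":0,"yaw":0,"fingers":0.6},
])

```text
time: 34.0
eef_pos: [0.6778, 0.0553, 0.0634]
tcp_rot: [0.58, 0.814, -0.0, 0.0]
contact_force: [-0.5, -0.2, -0.4]
opening: 0.401
finger_force: 0.0
```

Request:
move_arm([
  {"x":0,"y":0,"z":0,"yaw":0,"fingers":0.6},
  {"x":0,"y":0,"z":0,"yaw":0,"fingers":0.6},
  {"x":0,"y":0,"z":0,"yaw":0,"fingers":0.6},
  {"x":0,"y":0,"z":0,"yaw":0,"fingers":0.6},
  {"x":0,"y":0,"z":0,"yaw":0,"fingers":0.6},
])

```text
time: 34.5
eef_pos: [0.6778, 0.0553, 0.0633]
tcp_rot: [0.58, 0.814, -0.0, -0.0]
contact_force: [0.2, 0.0, -0.0]
opening: 0.402
finger_force: 0.0
```

Request:
move_arm([
  {"x":0,"y":0,"z":0,"yaw":0,"fingers":0.7},
  {"x":0,"y":0,"z":0,"yaw":0,"fingers":0.85},
  {"x":0,"y":0,"z":0,"yaw":0,"fingers":1},
  {"x":0,"y":0,"z":0,"yaw":0,"fingers":1},
  {"x":0,"y":0,"z":0,"yaw":0,"fingers":1},
])

```text
time: 35.0
eef_pos: [0.6785, 0.0556, 0.0636]
tcp_rot: [0.58, 0.814, 0.001, 0.001]
contact_force: [3.7, 1.6, -1.2]
opening: 0.14
finger_force: 41.2
```

Run:
```python
from h import *
go(.6785,.056,.063,99.3)
s=ctrl.read_camera("side");o=cv2.imread("pics/s.png");n=s[165:225,260:340,::-1]
print("plate change",(np.abs(n.astype(int)-o).max(2)).max(),(np.abs(n.astype(int)-o).max(2)>25).sum())
```

```text
t 35.0 at [0.6785 0.0556 0.0636] h 19.07 need xyz [0.0003 0.0001 0.0006] yaw -1.4004 q6 -0.4 F [ 3.7  1.6 -1.2] op 0.14 ff 41.2
plate change 11 0
```

Request:
move_arm([
  {"x":0,"y":0,"z":0,"yaw":-0.14,"fingers":1},
  {"x":0,"y":0,"z":0,"yaw":-0.28,"fingers":1},
  {"x":0,"y":0,"z":0,"yaw":-0.42,"fingers":1},
  {"x":0,"y":0,"z":0,"yaw":-0.56,"fingers":1},
  {"x":0,"y":0,"z":0,"yaw":-0.7,"fingers":1},
])

```text
time: 35.55
eef_pos: [0.6786, 0.0556, 0.0636]
tcp_rot: [0.263, 0.965, 0.001, 0.001]
contact_force: [3.8, 3.0, -1.3]
opening: 0.143
finger_force: 41.2
```

Request:
move_arm([
  {"x":0,"y":0,"z":0,"yaw":-0.145,"fingers":1},
  {"x":0,"y":0,"z":0,"yaw":-0.29,"fingers":1},
  {"x":0,"y":0,"z":0,"yaw":-0.43,"fingers":1},
  {"x":0,"y":0,"z":0,"yaw":-0.57,"fingers":1},
  {"x":0,"y":0,"z":0,"yaw":-0.71,"fingers":1},
])

```text
time: 36.05
eef_pos: [0.6787, 0.0557, 0.0636]
tcp_rot: [-0.088, 0.996, 0.0, 0.001]
contact_force: [4.4, 1.3, -0.4]
opening: 0.138
finger_force: 44.5
```

Run:
```python
from h import *
go(.6785,.056,.063,99.3);print(state()[0]["wrist_torque"])
```

```text
t 36.05 at [0.6787 0.0557 0.0636] h 100.14 need xyz [0.0001 0.0003 0.0006] yaw 0.0146 q6 -1.82 F [ 4.4  1.3 -0.4] op 0.138 ff 44.5
[ 0.27441693 -0.70891037 -0.84769303]
```

Request:
move_arm([
  {"x":0,"y":0,"z":0,"yaw":0,"fingers":0.7},
  {"x":0,"y":0,"z":0,"yaw":0,"fingers":0.5},
  {"x":0,"y":0,"z":0,"yaw":0,"fingers":0.5},
  {"x":0,"y":0,"z":-0.045,"yaw":0,"fingers":0.45},
  {"x":0,"y":0,"z":-0.09,"yaw":0,"fingers":0.45},
])

```text
time: 36.55
eef_pos: [0.6758, 0.0551, 0.1516]
tcp_rot: [-0.085, 0.996, 0.0, -0.003]
contact_force: [0.2, 1.0, 0.2]
opening: 0.555
finger_force: 0.0
```

Run:
```python
from h import *
s=ctrl.read_camera("side");o=cv2.imread("pics/s.png");n=s[165:225,260:340,::-1]
print("plate change",(np.abs(n.astype(int)-o).max(2)).max(),(np.abs(n.astype(int)-o).max(2)>25).sum())
cv2.imwrite("pics/knob3.png",cv2.resize(s[135:187,313:365,::-1],(400,400),interpolation=cv2.INTER_CUBIC))
plan(.4835,.0885,.15,88.9,1)
```

```text
plate change 8 0
end of call 1 xyz [0.1895 0.0667 0.0138] yaw 0.19 | row [0.0379 0.0133 0.0028] 0.038
```

View pics/knob3.png

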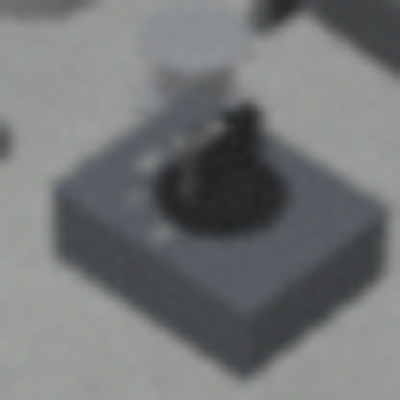

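Request:
move_arm([
  {"x":0.0379,"y":0.0133,"z":0.01,"yaw":0.038,"fingers":0.45},
  {"x":0.0758,"y":0.0266,"z":0.01,"yaw":0.076,"fingers":0.45},
  {"x":0.1137,"y":0.0399,"z":0.01,"yaw":0.114,"fingers":0.45},
  {"x":0.1516,"y":0.0532,"z":0.01,"yaw":0.152,"fingers":0.45},
  {"x":0.1895,"y":0.0667,"z":0.01,"yaw":0.19,"fingers":0.45},
])

```text
time: 37.1
eef_pos: [0.4779, 0.0886, 0.1432]
tcp_rot: [0.011, 1.0, -0.0, -0.0]
contact_force: [-0.3, -0.4, 0.2]
opening: 0.551
finger_force: 0.0
```

Request:
move_arm([
  {"x":0,"y":0,"z":0.03,"yaw":0,"fingers":0.45},
  {"x":0,"y":0,"z":0.07,"yaw":0,"fingers":0.45},
  {"x":0,"y":0,"z":0.09,"yaw":0,"fingers":0.45},
  {"x":0,"y":0,"z":0.09,"yaw":0,"fingers":0.45},
])

```text
time: 37.5
eef_pos: [0.4765, 0.0885, 0.0502]
tcp_rot: [0.01, 1.0, -0.0, -0.004]
contact_force: [-0.3, -0.3, -0.5]
opening: 0.549
finger_force: 0.0
```

Run:
```python
from h import *
go(.4835,.0885,.017,88.9)
```

```text
t 37.5 at [0.4765 0.0885 0.0502] h 88.91 need xyz [-0.0073  0.0001  0.0332] yaw 0.0002 q6 -1.58 F [-0.3 -0.3 -0.5] op 0.549 ff 0.0
```

Request:
move_arm([
  {"x":-0.005,"y":0,"z":0.015,"yaw":0,"fingers":0.45},
  {"x":-0.005,"y":0,"z":0.028,"yaw":0,"fingers":0.45},
  {"x":-0.005,"y":0,"z":0.035,"yaw":0,"fingers":0.45},
  {"x":-0.005,"y":0,"z":0.035,"yaw":0,"fingers":0.45},
])

```text
time: 37.9
eef_pos: [0.4839, 0.0885, 0.0176]
tcp_rot: [0.009, 1.0, -0.0, -0.001]
contact_force: [-1.1, -0.3, 0.6]
opening: 0.551
finger_force: 0.0
```

Request:
move_arm([
  {"x":0,"y":0,"z":0,"yaw":0,"fingers":0.55},
  {"x":0,"y":0,"z":0,"yaw":0,"fingers":0.65},
  {"x":0,"y":0,"z":0,"yaw":0,"fingers":0.8},
  {"x":0,"y":0,"z":0,"yaw":0,"fingers":0.8},
  {"x":0,"y":0,"z":0,"yaw":0,"fingers":0.8},
], force=60)

```text
time: 38.4
eef_pos: [0.4852, 0.0885, 0.0193]
tcp_rot: [0.009, 1.0, -0.0, 0.0]
contact_force: [-1.7, 0.1, 6.8]
opening: 0.398
finger_force: 60.1
```

Request:
move_arm([
  {"x":0,"y":0,"z":-0.03,"yaw":0,"fingers":0.8},
  {"x":0,"y":0,"z":-0.06,"yaw":0,"fingers":0.8},
  {"x":0,"y":0,"z":-0.085,"yaw":0,"fingers":0.8},
  {"x":0,"y":0,"z":-0.085,"yaw":0,"fingers":0.8},
])

```text
time: 38.8
eef_pos: [0.4877, 0.0886, 0.1071]
tcp_rot: [0.009, 1.0, 0.0, 0.004]
contact_force: [0.6, 0.4, 0.7]
opening: 0.396
finger_force: 59.8
```

Run:
```python
from h import *
plan(.4885,.385,.10,88.9,2);go(.4885,.385,.10,88.9)
```

```text
end of call 1 xyz [0.0023 0.1482 0.0036] yaw 0.0006 | row [0.0005 0.0296 0.0007] 0.0001
end of call 2 xyz [0.0023 0.1482 0.0036] yaw 0.0006 | row [0.0005 0.0296 0.0007] 0.0001
t 38.8 at [0.4877 0.0886 0.1071] h 88.97 need xyz [0.0046 0.2964 0.0071] yaw 0.0013 q6 -1.58 F [0.6 0.4 0.7] op 0.396 ff 59.8
```

Request:
move_arm([
  {"x":0,"y":0.0296,"z":0,"yaw":0,"fingers":0.8},
  {"x":0,"y":0.0592,"z":0,"yaw":0,"fingers":0.8},
  {"x":0,"y":0.0888,"z":0,"yaw":0,"fingers":0.8},
  {"x":0,"y":0.1184,"z":0,"yaw":0,"fingers":0.8},
  {"x":0,"y":0.148,"z":0,"yaw":0,"fingers":0.8},
])

```text
time: 39.3
eef_pos: [0.4863, 0.2374, 0.1014]
tcp_rot: [0.009, 1.0, -0.0, -0.001]
contact_force: [-0.1, -0.2, -1.0]
opening: 0.396
finger_force: 59.8
```

Request:
move_arm([
  {"x":0,"y":0.0296,"z":0,"yaw":0,"fingers":0.8},
  {"x":0,"y":0.0592,"z":0,"yaw":0,"fingers":0.8},
  {"x":0,"y":0.0888,"z":0,"yaw":0,"fingers":0.8},
  {"x":0,"y":0.1184,"z":0,"yaw":0,"fingers":0.8},
  {"x":0,"y":0.148,"z":0,"yaw":0,"fingers":0.8},
])

```text
time: 39.8
eef_pos: [0.489, 0.3852, 0.101]
tcp_rot: [0.009, 1.0, -0.001, -0.001]
contact_force: [0.1, -1.0, -1.2]
opening: 0.4
finger_force: 59.8
```

Request:
move_arm([
  {"x":0,"y":0,"z":0.03,"yaw":0,"fingers":0.8},
  {"x":0,"y":0,"z":0.055,"yaw":0,"fingers":0.8},
  {"x":0,"y":0,"z":0.07,"yaw":0,"fingers":0.8},
  {"x":0,"y":0,"z":0.08,"yaw":0,"fingers":0.8},
  {"x":0,"y":0,"z":0.08,"yaw":0,"fingers":0.8},
])

```text
time: 40.3
eef_pos: [0.4889, 0.3836, 0.0211]
tcp_rot: [0.009, 1.0, -0.001, -0.002]
contact_force: [-0.3, -0.9, 0.2]
opening: 0.399
finger_force: 59.8
```

Run:
```python
from h import *
go(.4885,.385,.015,88.9)
```

```text
t 40.3 at [0.4889 0.3836 0.0211] h 88.95 need xyz [0.0004 0.0014 0.0061] yaw 0.0008 q6 -1.05 F [-0.3 -0.9  0.2] op 0.399 ff 59.8
```

Request:
move_arm([
  {"x":0,"y":0,"z":0.004,"yaw":0,"fingers":0.8},
  {"x":0,"y":0,"z":0.0065,"yaw":0,"fingers":0.8},
  {"x":0,"y":0,"z":0.0065,"yaw":0,"fingers":0.55},
  {"x":0,"y":0,"z":0.0065,"yaw":0,"fingers":0.45},
  {"x":0,"y":0,"z":0.0065,"yaw":0,"fingers":0.45},
])

```text
time: 40.8
eef_pos: [0.4905, 0.3848, 0.0177]
tcp_rot: [0.009, 1.0, 0.0, 0.001]
contact_force: [-0.5, -0.3, 0.2]
opening: 0.551
finger_force: 0.0
```

Request:
move_arm([
  {"x":0,"y":0,"z":-0.02,"yaw":0,"fingers":0.45},
  {"x":0,"y":0,"z":-0.055,"yaw":0,"fingers":0.45},
  {"x":0,"y":0,"z":-0.085,"yaw":0,"fingers":0.45},
  {"x":0,"y":0,"z":-0.085,"yaw":0,"fingers":0.45},
])

```text
time: 41.2
eef_pos: [0.4935, 0.3865, 0.1082]
tcp_rot: [0.009, 1.0, 0.003, 0.005]
contact_force: [0.1, 0.5, 0.7]
opening: 0.548
finger_force: 0.0
```

Request:
move_arm([
  {"x":0,"y":-0.036,"z":0,"yaw":0,"fingers":0.45},
  {"x":0,"y":-0.072,"z":0,"yaw":0,"fingers":0.45},
  {"x":0,"y":-0.108,"z":0,"yaw":0,"fingers":0.45},
  {"x":0,"y":-0.144,"z":0,"yaw":0,"fingers":0.45},
  {"x":-0.001,"y":-0.18,"z":0,"yaw":0,"fingers":0.45},
])

```text
time: 41.7
eef_pos: [0.4871, 0.2031, 0.1013]
tcp_rot: [0.009, 1.0, -0.0, -0.0]
contact_force: [0.8, 0.2, 0.3]
opening: 0.548
finger_force: 0.0
```

Request:
move_arm([
  {"x":0,"y":-0.036,"z":0,"yaw":0,"fingers":0.45},
  {"x":0,"y":-0.072,"z":0,"yaw":0,"fingers":0.45},
  {"x":0,"y":-0.108,"z":0,"yaw":0,"fingers":0.45},
  {"x":0,"y":-0.144,"z":0,"yaw":0,"fingers":0.45},
  {"x":-0.001,"y":-0.18,"z":0,"yaw":0,"fingers":0.45},
])

```text
time: 42.2
eef_pos: [0.485, 0.0232, 0.1015]
tcp_rot: [0.009, 1.0, 0.0, -0.0]
contact_force: [0.1, 0.5, -1.0]
opening: 0.551
finger_force: 0.0
```

Run:
```python
from h import *
go(.484,.0236,.018,88.9)
b=np.hstack([cv2.resize(ctrl.read_camera(n)[r[1]:r[3],r[0]:r[2],::-1],(400,400),interpolation=cv2.INTER_CUBIC) for n,r in(("top",(170,150,270,250)),("side",(240,130,340,230)))])
cv2.imwrite("pics/tray1.png",b)
```

```text
t 42.2 at [0.485  0.0232 0.1015] h 88.97 need xyz [0.001  0.0004 0.0835] yaw 0.0013 q6 -1.71 F [ 0.1  0.5 -1. ] op 0.551 ff 0.0
```

View pics/tray1.png

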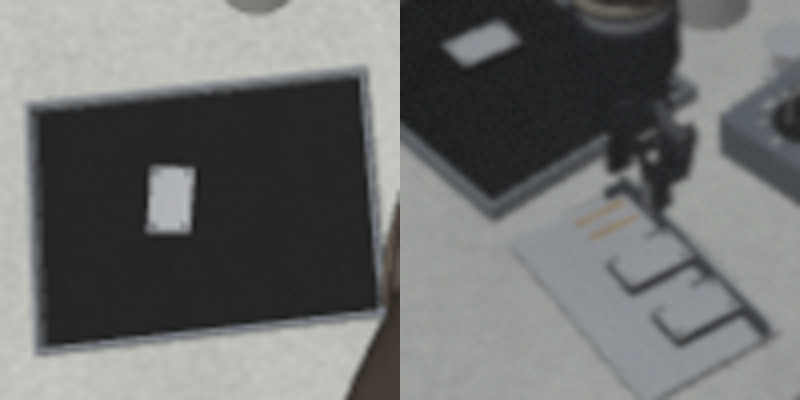

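Request:
move_arm([
  {"x":0,"y":0,"z":0.035,"yaw":0,"fingers":0.45},
  {"x":0,"y":0,"z":0.06,"yaw":0,"fingers":0.45},
  {"x":0,"y":0,"z":0.076,"yaw":0,"fingers":0.45},
  {"x":0,"y":0,"z":0.084,"yaw":0,"fingers":0.45},
  {"x":0,"y":0,"z":0.084,"yaw":0,"fingers":0.45},
])

```text
time: 42.8
eef_pos: [0.4845, 0.0251, 0.0166]
tcp_rot: [0.009, 1.0, 0.0, -0.001]
contact_force: [-0.2, -0.5, -0.2]
opening: 0.553
finger_force: 0.0
```

Request:
move_arm([
  {"x":0,"y":0,"z":0,"yaw":0,"fingers":0.55},
  {"x":0,"y":0,"z":0,"yaw":0,"fingers":0.65},
  {"x":0,"y":0,"z":0,"yaw":0,"fingers":0.8},
  {"x":0,"y":0,"z":0,"yaw":0,"fingers":0.8},
  {"x":0,"y":0,"z":0,"yaw":0,"fingers":0.8},
])

```text
time: 43.3
eef_pos: [0.4853, 0.0233, 0.0188]
tcp_rot: [0.008, 1.0, -0.001, -0.001]
contact_force: [-3.4, -6.7, 0.9]
opening: 0.405
finger_force: 59.6
```

Request:
move_arm([
  {"x":0,"y":0,"z":-0.03,"yaw":0,"fingers":0.8},
  {"x":0,"y":0,"z":-0.06,"yaw":0,"fingers":0.8},
  {"x":0,"y":0,"z":-0.085,"yaw":0,"fingers":0.8},
  {"x":0,"y":0,"z":-0.085,"yaw":0,"fingers":0.8},
])

```text
time: 43.7
eef_pos: [0.4894, 0.0241, 0.1083]
tcp_rot: [0.009, 1.0, -0.001, 0.006]
contact_force: [-0.3, -0.3, 0.1]
opening: 0.397
finger_force: 60.5
```

Run:
```python
from h import *
go(.489,.315,.10,88.9)
```

```text
t 43.7 at [0.4894 0.0241 0.1083] h 88.98 need xyz [0.0056 0.2908 0.0078] yaw 0.0015 q6 -1.71 F [-0.3 -0.3  0.1] op 0.397 ff 60.5
```

Request:
move_arm([
  {"x":0,"y":0.029,"z":0,"yaw":0,"fingers":0.8},
  {"x":0,"y":0.058,"z":0,"yaw":0,"fingers":0.8},
  {"x":0,"y":0.087,"z":0,"yaw":0,"fingers":0.8},
  {"x":0,"y":0.116,"z":0,"yaw":0,"fingers":0.8},
  {"x":0,"y":0.1455,"z":0,"yaw":0,"fingers":0.8},
])

```text
time: 44.2
eef_pos: [0.4877, 0.1712, 0.1023]
tcp_rot: [0.009, 1.0, 0.0, -0.0]
contact_force: [0.5, -0.4, -0.8]
opening: 0.398
finger_force: 60.5
```

Request:
move_arm([
  {"x":0,"y":0.029,"z":0,"yaw":0,"fingers":0.8},
  {"x":0,"y":0.058,"z":0,"yaw":0,"fingers":0.8},
  {"x":0,"y":0.087,"z":0,"yaw":0,"fingers":0.8},
  {"x":0,"y":0.116,"z":0,"yaw":0,"fingers":0.8},
  {"x":0,"y":0.1455,"z":0,"yaw":0,"fingers":0.8},
])

```text
time: 44.7
eef_pos: [0.4902, 0.3167, 0.1021]
tcp_rot: [0.009, 1.0, -0.0, -0.0]
contact_force: [0.6, -0.1, 0.2]
opening: 0.4
finger_force: 60.5
```

Request:
move_arm([
  {"x":0,"y":0,"z":0.03,"yaw":0,"fingers":0.8},
  {"x":0,"y":0,"z":0.055,"yaw":0,"fingers":0.8},
  {"x":0,"y":0,"z":0.07,"yaw":0,"fingers":0.8},
  {"x":0,"y":0,"z":0.08,"yaw":0,"fingers":0.8},
  {"x":0,"y":0,"z":0.08,"yaw":0,"fingers":0.8},
])

```text
time: 45.2
eef_pos: [0.4913, 0.3162, 0.0244]
tcp_rot: [0.009, 1.0, 0.001, -0.0]
contact_force: [-3.0, -0.4, 4.4]
opening: 0.405
finger_force: 68.5
```

Run:
```python
from h import *
go(.489,.315,.0145,88.9)
```

```text
t 45.2 at [0.4913 0.3162 0.0244] h 88.94 need xyz [ 0.0022 -0.0013  0.0099] yaw 0.0008 q6 -1.16 F [-3.  -0.4  4.4] op 0.405 ff 68.5
```

Run:
```python
from h import *
s=ctrl.read_camera("side");t=ctrl.read_camera("top")
cv2.imwrite("pics/slip.png",np.hstack([cv2.resize(s[100:180,220:320,::-1],(500,400),interpolation=cv2.INTER_CUBIC),cv2.resize(t[170:240,180:250,::-1],(300,300),interpolation=cv2.INTER_CUBIC)[:, :].copy() if 0 else cv2.resize(t[165:245,175:235,::-1],(300,400),interpolation=cv2.INTER_CUBIC)]))
```

```text
(no output)
```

View pics/slip.png

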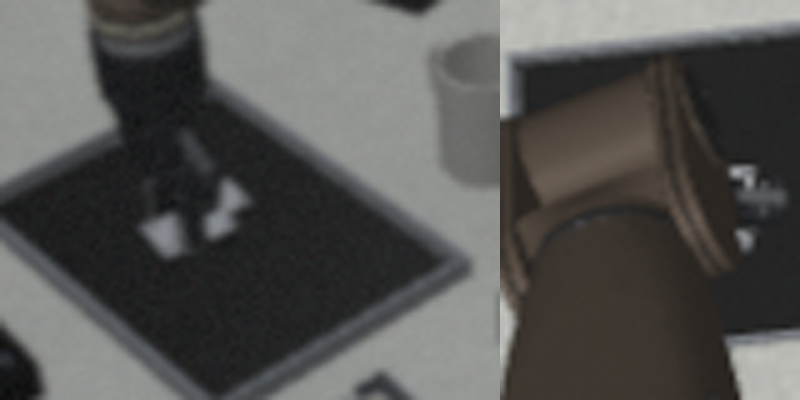

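Run:
```python
from h import *
for p in((.5,.384,.018),(.502,.316,.034),(.49,.316,.024)):print(p,px("side",p),px("top",p))
s=ctrl.read_camera("side");g=cv2.cvtColor(s,cv2.COLOR_RGB2GRAY);k=np.zeros_like(g);k[120:165,235:285]=g[120:165,235:285]>95
for r in rect("side",k,.018,8,900):print(r)
np.set_printoptions(linewidth=250);print(g[132:154,245:275])
```

```text
(0.5, 0.384, 0.018) [248.40665    137.43421903] [201.78916037 206.21642672]
(0.502, 0.316, 0.034) [257.30078522 143.03690477] [219.67908171 204.90147268]
(0.49, 0.316, 0.024) [254.78636189 146.47825779] [220.25814926 208.70469439]
{'px': (253, 147), 'x': 484.8, 'y': 327.3, 'L': 40.7, 'B': 20.8, 'ang': 72.2}
{'px': (264, 142), 'x': 536.5, 'y': 325.7, 'L': 53.4, 'B': 18.3, 'ang': 41.9}
{'px': (279, 124), 'x': 643.5, 'y': 388.0, 'L': 99.2, 'B': 46.0, 'ang': -83.9}
{'px': (238, 124), 'x': 509.7, 'y': 481.7, 'L': 59.4, 'B': 27.1, 'ang': 62.7}
[[ 27  31  28  28  26  29  27  30  29  24  28  31  42  50  60  62  60  48  41  36  31  33  32  33  34  32  31  34  36  33]
 [ 31  33  31  32  25  27  34  27  31  30  29  31  38  45  55  61  63  56  38  31  33  34  39  32  37  30  32  30  32  32]
 [ 28  34  27  29  26  33  29  30  32  33  36  37  35  35  45  48  52  47  33  31  36  38  34  35  28  34  32  31  33  32]
 [ 31  29  29  30  38  37  35  29  33  31  32  32  32  36  37  39  41  34  37  53  60  52  39  31  30  32  31  36  35  33]
 [ 28  30  33  36  50  47  36  26  28  30  32  31  31  29  32  3
[... 1450 characters left out ...]
124 106  76  52  35  32  38  43  47  37  28  28  33  30  31  33  34  37  31  34  38]
 [ 31  28  34  36  35  59  92 120 126 120 108  81  59  39  39  39  38  29  28  26  36  34  31  33  35  36  35  36  34  34]
 [ 28  32  33  32  33  41  67  92 111 105  91  70  57  47  40  35  35  31  32  36  34  34  34  33  33  34  33  31  36  35]
 [ 27  32  28  37  31  31  40  60  71  69  53  43  38  35  31  32  36  35  32  33  33  33  34  28  31  33  34  32  32  37]
 [ 34  32  32  31  27  33  34  36  33  33  30  23  31  33  29  37  29  36  34  30  32  34  35  34  32  35  33  38  33  31]
 [ 31  31  30  31  32  28  31  32  30  30  27  32  30  32  33  30  32  28  32  32  34  30  34  34  36  34  34  32  34  34]]
```

Request:
move_arm([
  {"x":0,"y":0,"z":-0.03,"yaw":0,"fingers":0.8},
  {"x":0,"y":0,"z":-0.06,"yaw":0,"fingers":0.8},
  {"x":0,"y":0,"z":-0.08,"yaw":0,"fingers":0.8},
  {"x":0,"y":-0.04,"z":-0.08,"yaw":0,"fingers":0.8},
  {"x":0,"y":-0.08,"z":-0.08,"yaw":0,"fingers":0.8},
])

```text
time: 45.85
eef_pos: [0.4904, 0.2353, 0.1045]
tcp_rot: [0.008, 1.0, 0.0, 0.002]
contact_force: [0.4, -0.1, -1.4]
opening: 0.402
finger_force: 67.8
```

Run:
```python
from h import *
go(.49,.235,.10,88.9)
S=np.hstack
for n,b in(("top",(180,172,262,234)),("side",(222,118,312,180))):
    g=cv2.cvtColor(ctrl.read_camera(n),cv2.COLOR_RGB2GRAY);k=np.zeros_like(g);x0,y0,x1,y1=b;k[y0:y1,x0:x1]=g[y0:y1,x0:x1]>90
    for r in rect(n,k,.018,20,900):print(n,r)
    if n=="top":A=cv2.resize(cv2.cvtColor(g,cv2.COLOR_GRAY2BGR)[165:245,175:275],(400,320))
    else:B=cv2.resize(cv2.cvtColor(g,cv2.COLOR_GRAY2BGR)[100:180,220:320],(400,320))
cv2.imwrite("pics/tray2.png",S([A,B]))
```

```text
t 45.85 at [0.4904 0.2353 0.1045] h 89.09 need xyz [ 0.0004 -0.0003  0.0045] yaw 0.0034 q6 -1.29 F [ 0.4 -0.1 -1.4] op 0.402 ff 67.8
top {'px': (251, 231), 'x': 413.1, 'y': 208.5, 'L': 77.8, 'B': 17.7, 'ang': 89.9}
top {'px': (214, 192), 'x': 551.5, 'y': 342.8, 'L': 95.5, 'B': 11.7, 'ang': -75.5}
top {'px': (193, 173), 'x': 618.6, 'y': 394.8, 'L': 152.5, 'B': 15.0, 'ang': 90.0}
side {'px': (299, 171), 'x': 543.3, 'y': 145.6, 'L': 126.6, 'B': 116.2, 'ang': -37.0}
side {'px': (235, 168), 'x': 371.1, 'y': 274.7, 'L': 228.7, 'B': 78.0, 'ang': -83.0}
side {'px': (259, 141), 'x': 517.6, 'y': 340.6, 'L': 47.4, 'B': 41.0, 'ang': -37.2}
side {'px': (296, 129), 'x': 635.2, 'y': 309.9, 'L': 207.5, 'B': 162.8, 'ang': 54.7}
side {'px': (233, 124), 'x': 502.7, 'y': 482.7, 'L': 113.7, 'B': 112.3, 'ang': -26.0}
```

View pics/tray2.png

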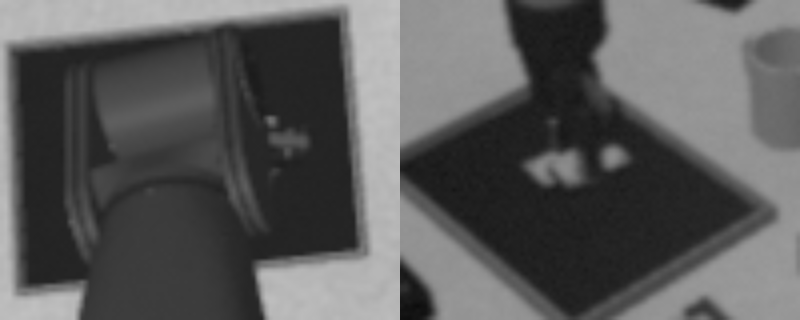

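Request:
move_arm([
  {"x":0,"y":0,"z":0.03,"yaw":0,"fingers":0.8},
  {"x":0,"y":0,"z":0.055,"yaw":0,"fingers":0.8},
  {"x":0,"y":0,"z":0.07,"yaw":0,"fingers":0.8},
  {"x":0,"y":0,"z":0.08,"yaw":0,"fingers":0.8},
  {"x":0,"y":0,"z":0.08,"yaw":0,"fingers":0.8},
])

```text
time: 46.45
eef_pos: [0.4886, 0.2354, 0.0216]
tcp_rot: [0.009, 1.0, -0.0, -0.001]
contact_force: [-1.0, 0.3, -1.0]
opening: 0.397
finger_force: 67.8
```

Run:
```python
from h import *
go(.49,.235,.0145,88.9)
s=ctrl.read_camera("side");g=cv2.cvtColor(s,cv2.COLOR_RGB2GRAY);k=np.zeros_like(g);k[122:170,245:290]=g[122:170,245:290]>85
for r in rect("side",k,.018,15,900):print(r)
print(px("side",(.5,.236,.024)))
```

```text
t 46.45 at [0.4886 0.2354 0.0216] h 88.98 need xyz [-0.0015 -0.0004  0.0071] yaw 0.0013 q6 -1.29 F [-1.   0.3 -1. ] op 0.397 ff 67.8
{'px': (263, 159), 'x': 480.5, 'y': 242.4, 'L': 38.9, 'B': 21.2, 'ang': 59.5}
{'px': (283, 126), 'x': 626.8, 'y': 357.8, 'L': 87.3, 'B': 62.7, 'ang': 57.0}
[268.51106928 156.99673508]
```

Request:
move_arm([
  {"x":0,"y":0,"z":0.003,"yaw":0,"fingers":0.8},
  {"x":0,"y":0,"z":0.0055,"yaw":0,"fingers":0.8},
  {"x":0,"y":0,"z":0.007,"yaw":0,"fingers":0.8},
  {"x":0,"y":0,"z":0.007,"yaw":0,"fingers":0.8},
])

```text
time: 46.9
eef_pos: [0.4894, 0.2355, 0.016]
tcp_rot: [0.009, 1.0, 0.0, 0.0]
contact_force: [-0.2, -0.7, 0.2]
opening: 0.396
finger_force: 67.8
```

Request:
move_arm([
  {"x":0,"y":0,"z":0,"yaw":0,"fingers":0.7},
  {"x":0,"y":0,"z":0,"yaw":0,"fingers":0.55},
  {"x":0,"y":0,"z":0,"yaw":0,"fingers":0.45},
  {"x":0,"y":0,"z":0,"yaw":0,"fingers":0.45},
])

```text
time: 47.3
eef_pos: [0.4895, 0.2355, 0.016]
tcp_rot: [0.009, 1.0, 0.0, 0.0]
contact_force: [0.4, -0.1, 0.5]
opening: 0.55
finger_force: 0.0
```

Request:
move_arm([
  {"x":0,"y":0,"z":-0.02,"yaw":0,"fingers":0.45},
  {"x":0,"y":0,"z":-0.055,"yaw":0,"fingers":0.45},
  {"x":0,"y":0,"z":-0.085,"yaw":0,"fingers":0.45},
  {"x":0,"y":0,"z":-0.085,"yaw":0,"fingers":0.45},
])

```text
time: 47.7
eef_pos: [0.4929, 0.2365, 0.1061]
tcp_rot: [0.009, 1.0, 0.001, 0.005]
contact_force: [0.0, 0.1, 0.5]
opening: 0.553
finger_force: 0.0
```

Run:
```python
from h import *
go(.483,-.0422,.10,88.9)
plan(.483,-.0422,.10,88.9,2)
```

```text
t 47.7 at [0.4929 0.2365 0.1061] h 88.98 need xyz [ 0.005  -0.2788  0.0053] yaw 0.0014 q6 -1.29 F [0.  0.1 0.5] op 0.553 ff 0.0
end of call 1 xyz [ 0.0025 -0.1394  0.0031] yaw 0.0007 | row [ 0.0005 -0.0279  0.0006] 0.0001
end of call 2 xyz [ 0.0024 -0.1394  0.0031] yaw 0.0007 | row [ 0.0005 -0.0279  0.0006] 0.0001
```

Request:
move_arm([
  {"x":0,"y":-0.028,"z":0,"yaw":0,"fingers":0.45},
  {"x":0,"y":-0.056,"z":0,"yaw":0,"fingers":0.45},
  {"x":0,"y":-0.084,"z":0,"yaw":0,"fingers":0.45},
  {"x":0,"y":-0.112,"z":0,"yaw":0,"fingers":0.45},
  {"x":0.001,"y":-0.139,"z":0,"yaw":0,"fingers":0.45},
])

```text
time: 48.2
eef_pos: [0.4852, 0.0954, 0.0999]
tcp_rot: [0.009, 1.0, -0.0, -0.001]
contact_force: [0.7, 0.1, -0.5]
opening: 0.549
finger_force: 0.0
```

Request:
move_arm([
  {"x":0,"y":-0.028,"z":0,"yaw":0,"fingers":0.45},
  {"x":0,"y":-0.056,"z":0,"yaw":0,"fingers":0.45},
  {"x":0,"y":-0.084,"z":0,"yaw":0,"fingers":0.45},
  {"x":0,"y":-0.112,"z":0,"yaw":0,"fingers":0.45},
  {"x":0,"y":-0.139,"z":0,"yaw":0,"fingers":0.45},
])

```text
time: 48.7
eef_pos: [0.4826, -0.0435, 0.0999]
tcp_rot: [0.009, 1.0, 0.0, -0.001]
contact_force: [0.0, 0.6, 0.8]
opening: 0.55
finger_force: 0.0
```

Run:
```python
from h import *
go(.483,-.0422,.018,88.9)
for n,b in(("top",(180,172,262,234)),("side",(245,126,290,170))):
    g=cv2.cvtColor(ctrl.read_camera(n),cv2.COLOR_RGB2GRAY);k=np.zeros_like(g);x0,y0,x1,y1=b;k[y0:y1,x0:x1]=g[y0:y1,x0:x1]>90
    for r in rect(n,k,.018,20,900):print(n,r)
```

```text
t 48.7 at [ 0.4826 -0.0435  0.0999] h 88.96 need xyz [-0.0005  0.0013  0.0819] yaw 0.001 q6 -1.85 F [0.  0.6 0.8] op 0.55 ff 0.0
top {'px': (246, 231), 'x': 413.1, 'y': 255.9, 'L': 172.4, 'B': 17.7, 'ang': 89.9}
top {'px': (243, 207), 'x': 497.2, 'y': 237.6, 'L': 57.9, 'B': 39.1, 'ang': -0.0}
top {'px': (212, 199), 'x': 526.3, 'y': 348.2, 'L': 58.4, 'B': 39.9, 'ang': -0.0}
top {'px': (193, 173), 'x': 618.6, 'y': 393.0, 'L': 156.1, 'B': 15.0, 'ang': 90.0}
side {'px': (269, 159), 'x': 497.9, 'y': 232.4, 'L': 59.0, 'B': 40.5, 'ang': 1.8}
side {'px': (260, 140), 'x': 527.1, 'y': 342.9, 'L': 59.8, 'B': 41.5, 'ang': -0.7}
```

Request:
move_arm([
  {"x":0,"y":0.001,"z":0.035,"yaw":0,"fingers":0.45},
  {"x":0,"y":0.001,"z":0.06,"yaw":0,"fingers":0.45},
  {"x":0,"y":0.001,"z":0.075,"yaw":0,"fingers":0.45},
  {"x":0,"y":0.001,"z":0.083,"yaw":0,"fingers":0.45},
  {"x":0,"y":0.001,"z":0.083,"yaw":0,"fingers":0.45},
])

```text
time: 49.3
eef_pos: [0.4821, -0.0405, 0.0164]
tcp_rot: [0.009, 1.0, 0.001, -0.002]
contact_force: [-0.4, 0.2, 0.1]
opening: 0.55
finger_force: 0.0
```

Request:
move_arm([
  {"x":0,"y":0,"z":0,"yaw":0,"fingers":0.55},
  {"x":0,"y":0,"z":0,"yaw":0,"fingers":0.65},
  {"x":0,"y":0,"z":0,"yaw":0,"fingers":0.8},
  {"x":0,"y":0,"z":0,"yaw":0,"fingers":0.8},
  {"x":0,"y":0,"z":0,"yaw":0,"fingers":0.8},
])

```text
time: 49.8
eef_pos: [0.4833, -0.0426, 0.0188]
tcp_rot: [0.008, 1.0, -0.001, -0.0]
contact_force: [-2.4, -5.2, -0.2]
opening: 0.4
finger_force: 59.6
```

Request:
move_arm([
  {"x":0,"y":0,"z":-0.03,"yaw":0,"fingers":0.8},
  {"x":0,"y":0,"z":-0.06,"yaw":0,"fingers":0.8},
  {"x":0,"y":0,"z":-0.085,"yaw":0,"fingers":0.8},
  {"x":0,"y":0,"z":-0.085,"yaw":0,"fingers":0.8},
])

```text
time: 50.2
eef_pos: [0.487, -0.0423, 0.1081]
tcp_rot: [0.009, 1.0, -0.001, 0.005]
contact_force: [0.2, -0.1, -0.1]
opening: 0.398
finger_force: 60.7
```

Run:
```python
from h import *
go(.49,.418,.10,88.9)
```

```text
t 50.2 at [ 0.487  -0.0423  0.1081] h 88.97 need xyz [0.0054 0.4603 0.0068] yaw 0.0012 q6 -1.85 F [ 0.2 -0.1 -0.1] op 0.398 ff 60.7
```

Request:
move_arm([
  {"x":0,"y":0.046,"z":0,"yaw":0,"fingers":0.8},
  {"x":0,"y":0.092,"z":0,"yaw":0,"fingers":0.8},
  {"x":0,"y":0.138,"z":0,"yaw":0,"fingers":0.8},
  {"x":0,"y":0.184,"z":0,"yaw":0,"fingers":0.8},
  {"x":0,"y":0.23,"z":0,"yaw":0,"fingers":0.8},
])

```text
time: 50.7
eef_pos: [0.4869, 0.1904, 0.1023]
tcp_rot: [0.009, 1.0, 0.0, -0.0]
contact_force: [-0.0, -1.2, -1.7]
opening: 0.4
finger_force: 60.7
```

Request:
move_arm([
  {"x":0,"y":0.046,"z":0,"yaw":0,"fingers":0.8},
  {"x":0,"y":0.092,"z":0,"yaw":0,"fingers":0.8},
  {"x":0,"y":0.138,"z":0,"yaw":0,"fingers":0.8},
  {"x":0,"y":0.184,"z":0,"yaw":0,"fingers":0.8},
  {"x":0,"y":0.23,"z":0,"yaw":0,"fingers":0.8},
])

```text
time: 51.2
eef_pos: [0.4908, 0.4204, 0.1019]
tcp_rot: [0.009, 1.0, -0.0, -0.0]
contact_force: [1.2, -0.8, 0.3]
opening: 0.398
finger_force: 60.7
```

Request:
move_arm([
  {"x":0,"y":0,"z":0.03,"yaw":0,"fingers":0.8},
  {"x":0,"y":0,"z":0.055,"yaw":0,"fingers":0.8},
  {"x":0,"y":0,"z":0.07,"yaw":0,"fingers":0.8},
  {"x":0,"y":0,"z":0.08,"yaw":0,"fingers":0.8},
  {"x":0,"y":0,"z":0.08,"yaw":0,"fingers":0.8},
])

```text
time: 51.7
eef_pos: [0.4907, 0.4175, 0.021]
tcp_rot: [0.009, 1.0, -0.001, -0.001]
contact_force: [-0.0, 0.0, -0.1]
opening: 0.402
finger_force: 60.7
```

Run:
```python
from h import *
go(.49,.418,.0148,88.9)
```

```text
t 51.7 at [0.4907 0.4175 0.021 ] h 88.94 need xyz [0.0007 0.0005 0.0062] yaw 0.0007 q6 -1.0 F [-0.   0.  -0.1] op 0.402 ff 60.7
```

Lower, release, lift and swing clear for a last look.

Request:
move_arm([
  {"x":0,"y":0,"z":0.003,"yaw":0,"fingers":0.8},
  {"x":0,"y":0,"z":0.006,"yaw":0,"fingers":0.8},
  {"x":0,"y":0,"z":0.007,"yaw":0,"fingers":0.8},
  {"x":0,"y":0,"z":0.007,"yaw":0,"fingers":0.8},
])

```text
time: 52.1
eef_pos: [0.4919, 0.4185, 0.0163]
tcp_rot: [0.009, 1.0, 0.0, 0.0]
contact_force: [0.9, 0.4, -0.4]
opening: 0.4
finger_force: 60.7
```

Request:
move_arm([
  {"x":0,"y":0,"z":0,"yaw":0,"fingers":0.7},
  {"x":0,"y":0,"z":0,"yaw":0,"fingers":0.55},
  {"x":0,"y":0,"z":0,"yaw":0,"fingers":0.45},
  {"x":0,"y":0,"z":0,"yaw":0,"fingers":0.45},
])

```text
time: 52.5
eef_pos: [0.4918, 0.4186, 0.0161]
tcp_rot: [0.009, 1.0, 0.0, 0.0]
contact_force: [1.3, -0.3, -0.7]
opening: 0.547
finger_force: 0.0
```

Request:
move_arm([
  {"x":0,"y":0,"z":-0.02,"yaw":0,"fingers":0.45},
  {"x":0,"y":0,"z":-0.055,"yaw":0,"fingers":0.45},
  {"x":0,"y":0,"z":-0.095,"yaw":0,"fingers":0.45},
  {"x":0,"y":0,"z":-0.135,"yaw":0,"fingers":0.45},
  {"x":0,"y":0,"z":-0.135,"yaw":0,"fingers":0.45},
])

```text
time: 53.0
eef_pos: [0.4954, 0.4209, 0.1593]
tcp_rot: [0.009, 1.0, 0.004, 0.006]
contact_force: [0.9, 0.1, 0.6]
opening: 0.545
finger_force: 0.0
```

Request:
move_arm([
  {"x":0,"y":-0.046,"z":0,"yaw":0,"fingers":0.45},
  {"x":0,"y":-0.092,"z":0,"yaw":0,"fingers":0.45},
  {"x":0,"y":-0.138,"z":0,"yaw":0,"fingers":0.45},
  {"x":0,"y":-0.184,"z":0,"yaw":0,"fingers":0.45},
  {"x":0,"y":-0.23,"z":0,"yaw":0,"fingers":0.45},
])

```text
time: 53.5
eef_pos: [0.4869, 0.1868, 0.1504]
tcp_rot: [0.009, 1.0, -0.0, -0.0]
contact_force: [0.4, 0.5, 0.4]
opening: 0.547
finger_force: 0.0
```

Request:
move_arm([
  {"x":0,"y":-0.046,"z":0,"yaw":0,"fingers":0.45},
  {"x":0,"y":-0.092,"z":0,"yaw":0,"fingers":0.45},
  {"x":0,"y":-0.138,"z":0,"yaw":0,"fingers":0.45},
  {"x":0,"y":-0.184,"z":0,"yaw":0,"fingers":0.45},
  {"x":0,"y":-0.23,"z":0,"yaw":0,"fingers":0.45},
])

```text
time: 54.0
eef_pos: [0.4828, -0.0432, 0.1506]
tcp_rot: [0.009, 1.0, -0.0, 0.0]
contact_force: [0.3, -0.7, 0.7]
opening: 0.552
finger_force: 0.0
```

Run:
```python
from h import *
go(.5,0,.1,88.9)
im={n:ctrl.read_camera(n) for n in("top","side")}
for n,b in(("top",(183,176,262,230)),("side",(235,124,290,170))):
    g=cv2.cvtColor(im[n],cv2.COLOR_RGB2GRAY);k=np.zeros_like(g);x0,y0,x1,y1=b;k[y0:y1,x0:x1]=g[y0:y1,x0:x1]>90
    for r in rect(n,k,.018,20,900):print(n,r)
cv2.imwrite("pics/end.png",np.hstack([cv2.resize(im["top"][130:250,170:290,::-1],(400,400),interpolation=cv2.INTER_CUBIC),cv2.resize(im["side"][110:210,225:365,::-1],(400,400),interpolation=cv2.INTER_CUBIC)]))
```

```text
t 54.0 at [ 0.4828 -0.0432  0.1506] h 88.97 need xyz [-0.0164  0.0435  0.0506] yaw 0.0013 q6 -1.85 F [ 0.3 -0.7  0.7] op 0.552 ff 0.0
top {'px': (243, 207), 'x': 497.2, 'y': 237.6, 'L': 57.9, 'B': 39.1, 'ang': -0.0}
top {'px': (192, 206), 'x': 500.9, 'y': 419.7, 'L': 58.6, 'B': 39.8, 'ang': -1.4}
top {'px': (212, 199), 'x': 526.3, 'y': 348.2, 'L': 58.4, 'B': 39.9, 'ang': -0.0}
side {'px': (239, 165), 'x': 395.7, 'y': 269.6, 'L': 78.7, 'B': 34.4, 'ang': -87.3}
side {'px': (269, 159), 'x': 497.9, 'y': 232.4, 'L': 59.0, 'B': 40.5, 'ang': 1.8}
side {'px': (260, 140), 'x': 527.1, 'y': 343.3, 'L': 59.8, 'B': 40.7, 'ang': -0.9}
side {'px': (245, 133), 'x': 501.4, 'y': 413.6, 'L': 57.4, 'B': 40.4, 'ang': -0.1}
side {'px': (284, 128), 'x': 644.7, 'y': 354.7, 'L': 96.8, 'B': 46.2, 'ang': -83.3}
side {'px': (238, 126), 'x': 506.4, 'y': 464.6, 'L': 43.2, 'B': 32.1, 'ang': -37.3}
```

View pics/end.png

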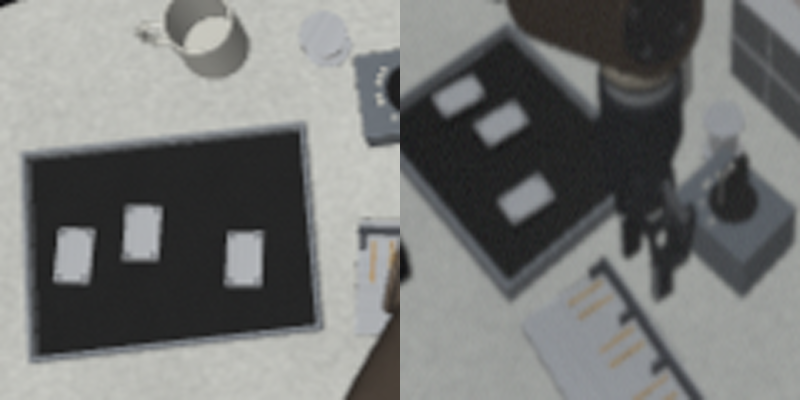

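The picture shows three modules flat in the tray (crop pixels (75,256), (142,233) and (244,258)), the plate empty and the knob bar towards the off mark. I'm handing the job in.

```bash
python3 -c "
from plant import ctrl
print(ctrl.sign_off())"
```

```text
the job is handed in; nothing more can be done
None
```

I handed the job in with all three modules tested at two dots for about five seconds, the selector back at off, and the modules lying flat, metal face up, in the tray; one was knocked aside after I set it down there, so they are unevenly spaced.

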